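# Scrub the drip tray and hang the caddies back

### The job

Scrub the drip tray first: sweep the scrubbing block along it from below the red screw to below the blue screw and back again, pressed steadily so that its spring sole stays about half pushed in, then stand the block in the middle of the round rubber mat. Hang every caddy that is there on the screw of its own colour, putting the keyhole over the screw head from the tray's side and sliding it fully down so that it locks. Leave the glassware, jug, tamper, bottle and crockery where they stand.

Things in the scene. Friction and masses are not known exactly. Their poses are not given: they have to be found in the camera images.
- station: Fixed: white upright panel (x -12 to 0, 195 high) and before it a steel drip tray (x 0 to 150, flat top 35 high), both y -160 to 160. Origin on the counter under the middle of the panel's front face; x points out of that face, over the tray, away from the robot (within 0.1 rad of world x), y to the red end, z up. Sweep the block's centre within x 55 to 115, best 85, y 105 to -105 and back. (mm)
- screw_red (a point): Screw marked red on the panel's top edge above it (at the +y end, station y 105), 160 above the counter. It stands out of the panel along station x: shank 8 thick, 8 long, then a head 17 across, 5 thick. The point is the middle of the shank, 4 before the panel. Axes: the station's. (mm)
- screw_yellow (a point): Screw marked yellow on the panel's top edge above it (in the middle, station y 0), 160 above the counter. It stands out of the panel along station x: shank 8 thick, 8 long, then a head 17 across, 5 thick. The point is the middle of the shank, 4 before the panel. Axes: the station's. (mm)
- screw_blue (a point): Screw marked blue on the panel's top edge above it (at the -y end, station y -105), 160 above the counter. It stands out of the panel along station x: shank 8 thick, 8 long, then a head 17 across, 5 thick. The point is the middle of the shank, 4 before the panel. Axes: the station's. (mm)
- caddy_red: Aluminium caddy, red fin and front lip, 0.22 kg, may be absent; starts upright. Origin: underside, below the fin's middle. z up; x to the front lip, away from the back plate, within 0.6 rad of world x at the start. Floor x -47 to 33, y -40 to 40, walls 30 high. Fin 30 (x), 10 (y), 135 high. Back plate x -47 to -43, 80 wide, 130 high; it goes against the panel. (mm)
- caddy_yellow: Aluminium caddy, yellow fin and front lip, 0.22 kg, may be absent; starts upright. Origin: underside, below the fin's middle. z up; x to the front lip, away from the back plate, within 0.6 rad of world x at the start. Floor x -47 to 33, y -40 to 40, walls 30 high. Fin 30 (x), 10 (y), 135 high. Back plate x -47 to -43, 80 wide, 130 high; it goes against the panel. (mm)
- caddy_blue: Aluminium caddy, blue fin and front lip, 0.22 kg, may be absent; starts upright. Origin: underside, below the fin's middle. z up; x to the front lip, away from the back plate, within 0.6 rad of world x at the start. Floor x -47 to 33, y -40 to 40, walls 30 high. Fin 30 (x), 10 (y), 135 high. Back plate x -47 to -43, 80 wide, 130 high; it goes against the panel. (mm)
- caddy_red_grip (a point): Point in the red caddy's fin, 112 above its underside, where to grip it from above across its 10 thickness (caddy y), fingers open about 50. (mm)
- caddy_yellow_grip (a point): Point in the yellow caddy's fin, 112 above its underside, where to grip it from above across its 10 thickness (caddy y), fingers open about 50. (mm)
- caddy_blue_grip (a point): Point in the blue caddy's fin, 112 above its underside, where to grip it from above across its 10 thickness (caddy y), fingers open about 50. (mm)
- caddy_red_slot (a point): Point in the keyhole of the red caddy's back plate, mid-thickness, 104 above the underside. Entry hole 24 across centred 29 below this point (75 up), where the screw head passes; from it a slot 11 wide runs up to 108. This point meets the screw point when the caddy hangs home (the plate has 2 play each way between panel and head). (mm)
- caddy_yellow_slot (a point): Point in the keyhole of the yellow caddy's back plate, mid-thickness, 104 above the underside. Entry hole 24 across centred 29 below this point (75 up), where the screw head passes; from it a slot 11 wide runs up to 108. This point meets the screw point when the caddy hangs home (the plate has 2 play each way between panel and head). (mm)
- caddy_blue_slot (a point): Point in the keyhole of the blue caddy's back plate, mid-thickness, 104 above the underside. Entry hole 24 across centred 29 below this point (75 up), where the screw head passes; from it a slot 11 wide runs up to 108. This point meets the screw point when the caddy hangs home (the plate has 2 play each way between panel and head). (mm)
- brush: Scrubbing block: green sole 60 x 60 x 14 under a black body 70 x 70, 28 to 45 high; wooden handle 34 (x) by 22 (y), 44 to 136 high; 0.25 kg; yaw within 0.6 rad of world at the start. Origin at the centre of the unpressed sole's underside, z up. Grip the handle across y, 105 up. The sole is sprung: gives from 3 N, 0.7 N per mm more, 11 N at its stop, 12 in. (mm)
- sole (a joint): How far the block's sprung sole is pushed in (m), 0 free, 0.012 at its stop.
- sole_centre (a point): Centre of the underside of the block's sole.
- mat: Fixed round black rubber mat 120 in diameter, 4 thick, on the counter. Origin at the centre of its underside. (mm)
- glass: Clear glass 68 in diameter, 85 high, standing among the task's things; leave alone. (mm)
- jug: Steel milk jug 76 in diameter, 110 high, beyond the left-hand things; leave alone. (mm)
- tamper: Steel coffee tamper 58 in diameter, 90 high, on the robot's side of the panel; leave alone. (mm)
- demitasse: White small cup 72 in diameter, 60 high, beyond the station; leave alone. (mm)
- shotglass: Amber shot glass 56 in diameter, 65 high, beyond the station; leave alone. (mm)
- syrup: Amber syrup bottle 66 in diameter, 200 high, beyond the right-hand things; leave alone. (mm)
- saucer: Blue saucer 100 in diameter, beyond the station; leave alone. (mm)

How it is judged:
By the outcome, as a careful person would: the job done as asked, in the order asked, and still so for the second after the job is handed in, with the robot touching nothing.
Of caddy_red, caddy_yellow, caddy_blue only 2 to 3 are there at a start; the rules pass over those that are not, and their reading is None.
At some moment in a run one of caddy_red, caddy_yellow, caddy_blue, brush may be knocked a few centimetres aside while the robot is not near it.
It also fails if it takes over 208 s, if anything falls off the work surface, if the arm or the gripper's body presses on something with over 40 N, if the wrist force passes 120 N, or if a joint passes its speed limit or range.

### The arm

A 6-joint arm with a two-finger parallel gripper is mounted at the origin on the work surface. World frame = base frame: x ahead of the robot, y to its left, z up, the work surface at z = 0. Lengths are in m, angles in degrees, forces in N, time in s.
With the tool pointing down it reaches from about 0.3 to 0.75 m from the base axis. Payload 8.5 kg.
Tool frame: the origin (TCP) lies on the centre line of the jaws, within the pads' length; the fingertips stand 17 mm ahead of it and the grasp point (between the pads) lies 2 mm behind it (env.tip_extent is the distance from the TCP to the fingertips, in m); z points along the fingers, y is the direction in which the jaws open and shut (so a half turn about z gives the same grasp; the last joint's range is limited). The gripper opens to 85 mm and grips with 20 to 120 N. Pads are 22 mm wide; open, the fingers measure 114 mm over their backs; the gripper's body (76 mm by 85 mm) begins 54 mm behind the grasp point. The pads swing forward as they close: fully open they stand 13 mm farther back than shut.
Start: joints at [-86.133, 21.807, 74.336, -0, 83.858, -12.336], TCP at [0.153, -0.528, 0.248] pointing down, gripper open.
Joint ranges: [-178.18, 178.18], [-50.72, 133.34], [12.68, 142.11], [-81.47, 261.47], [9.98, 163.14], [-165.26, 165.26]. Speed limits (degrees/s): [136.94, 136.94, 180, 180, 180, 180].

### API

Orientations are given as a 3x3 rotation matrix whose columns are the frame's x, y, z axes.
In Python, from rig import telemetry, get_image, camera_params, close_job, env gives the robot as it stands.
- The arm moves only by the tool apply_moves, never from a script. Its argument "motion" is a list of rows, each an object of numbers: "tx", "ty", "tz": the shift along the tool's x, y, z in cm; "turn": the turn about the tool's z in degrees; "jaw": the gripper's target within -1 to 1 (fully open at 1, half-way at 0, shut at -1). In form: [{"tx": .., "ty": .., "tz": .., "turn": .., "jaw": ..}, ...]. A call has 1 to 5 rows; each row is the pose to reach, as a shift and turn from the pose measured when the call began, along the tool's axes at that moment; what a row does not reach only later rows make up. A row lasts 1/12 s, in which the tool goes at most 41.7 mm and 7.16 degrees, less where a joint would pass 70% of its speed; a pose out of reach is approached as far as the arm can. A call with a gripper value outside its range is refused whole. The fingers move at their own pace and stop on an object; "squeeze" is the grip in N (left out, the last holds). Time passes only in rows, so rows that repeat a pose let the fingers close. It gives the time, the measured TCP pose, the force and the opening at its end, in the units of the state.
- telemetry.observe(): the state, without advancing time (a new reading comes with each control period).
- get_image(name): name is "side" or "top" or "wrist"; returns (picture, depth): 400x640x3 uint8, red, green, blue; 400x640 float32, m along the optical axis (not along the pixel's ray), 0 where there is no reading.
- camera_params(name): a dict with "fx", "fy", "cx", "cy" (pixels), "rvec" (rotation vector, rad) and "tvec" (3), from world to camera coordinates, as OpenCV has them. Camera axes: x right, y down, z forward; pixel columns grow to the right and rows downward; lengths in m; the calibration is good to about 2 mm. A picture is of the moment at which its call begins: read the wrist's pose just before it. camera_params takes no time and is no camera call; for the wrist camera it gives the pose at the moment of the call.
- close_job(): hands the job in, once; it reports no verdict.
The state is a dict: "time_s": time; "q": joint angles; "qvel": joint speeds; "joint_efforts": joint torques, N m; "position": TCP position; "tool_rot": TCP orientation; "ft_force": force on the tool from outside, world axes, zero at the start; "wrist_torque": the same for the moment, N m; "grip_width": finger opening in m.
Only numpy, scipy, OpenCV 4.12 (cv2) and the standard library are available. Lean on these libraries where they do the work, as an engineer would, in place of code of your own. Each camera call takes 0.05 s, during which the arm holds its last target. There are 200 camera calls.

## Working session

There is one attempt and no reset: what is moved stays moved. The work goes in short steps, Python scripts to look and compute and a tool call to move; the robot and the scene stay as the last step left them, time stands still between calls to the robot, and variables do not carry over. Pictures are saved under pics/ and viewed, about 12 in all and at most 16, crops included, and the job is handed in when it is done.

Besides the shell and the picture viewer there is one more tool, called after ">>>" as name([rows], argument=value, ...), one row to a line, values as JSON. apply_moves: Moves the arm, as the interface text tells. Its arguments: {"type":"object","properties":{"motion":{"type":"array"},"squeeze":{"type":"number"}},"required":["motion"]}

```bash
ls; mkdir -p pics
cat > h.py <<'E'
import numpy as np, cv2
from rig import telemetry, get_image, camera_params, close_job, env
def cam(n):
    p=camera_params(n); R=cv2.Rodrigues(np.array(p['rvec'],float))[0]; t=np.array(p['tvec'],float).ravel(); return p,R,t
def pts(n,d):
    p,R,t=cam(n); v,u=np.indices(d.shape)
    c=np.stack([(u-p['cx'])/p['fx']*d,(v-p['cy'])/p['fy']*d,d],-1)
    return (c-t)@R
def snap(n,f=None):
    p=cam(n); im,d=get_image(n)
    P=(lambda p,R,t:(np.stack([(np.indices(d.shape)[1]-p['cx'])/p['fx']*d,(np.indices(d.shape)[0]-p['cy'])/p['fy']*d,d],-1)-t)@R)(*p)
    if f: cv2.imwrite('pics/'+f,im[:,:,::-1])
    return im,d,P
E
python3 - <<'E'
from h import *
for n in('top','side','wrist'):
    im,d,P=snap(n,n+'0.png'); np.savez('pics/'+n,im=im,d=d,P=P); p,R,t=cam(n); print(n,p,-R.T@t,(d>0).mean())
s=telemetry.observe(); print(s)
E
```

```text
pics
top {'fx': 424.4225366852441, 'fy': 424.4225366852441, 'cx': 319.08309997539754, 'cy': 203.25211818013028, 'rvec': array([ 2.17412268, -2.13043573,  0.13836979]), 'tvec': array([0.00233126, 0.58783084, 1.46293261])} [0.39150839 0.00829195 1.52721144] 0.9960390625
side {'fx': 461.6567013234476, 'fy': 461.6567013234476, 'cx': 317.895106052045, 'cy': 200.8680305063113, 'rvec': array([ 0.59364554, -2.66570232,  1.19460771]), 'tvec': array([0.52460592, 0.24088302, 1.29499917])} [0.15556054 0.95525621 1.03612032] 0.9960625
wrist {'fx': 299.4814109249062, 'fy': 299.4814109249062, 'cx': 315.4263961361767, 'cy': 197.46294673766045, 'rvec': array([-2.32855855,  1.74851186,  0.24457907]), 'tvec': array([-0.54947626, -0.03566474,  0.37869586])} [ 0.21940031 -0.50908777  0.37322892] 0.99611328125
{'time_s': 0.15, 'q': array([-8.61319372e+01,  2.18324881e+01,  7.43695007e+01,  1.41113271e-03,
        8.38585660e+01, -1.23366406e+01]), 'qvel': array([ 0.02973411, -0.13543282, -0.18978001, -0.13106803, -0.08929678,
        0.04266366]), 'joint_efforts': array([ 7.59949289e-04, -4.48631322e+01, -2.31345785e+01, -2.31870426e-04,
        3.75477655e-03,  9.61288329e-07]), 'position': array([ 0.15347118, -0.52795921,  0.24788125]), 'tool_rot': array([[ 9.60271525e-01,  2.79067369e-01, -4.68645110e-05],
       [ 2.79067261e-01, -9.60270977e-01,  1.05612516e-03],
       [ 2.49727439e-04, -1.02724527e-03, -9.99999441e-01]]), 'ft_force': array([0.01387719, 0.06770065, 0.15112268]), 'wrist_torque': array([ 0.03107825, -0.01774291, -0.04528803]), 'grip_width': 0.08534512447303867}
```

View pics/top0.png

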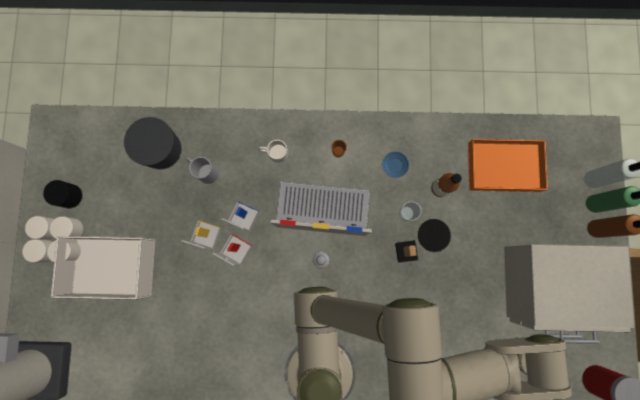

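View pics/side0.png

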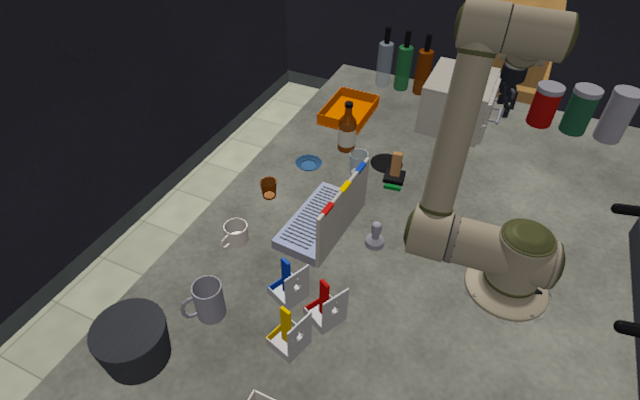

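The overview shows all three caddies: blue at (242,215), yellow at (205,233) and red at (236,247). The brush is at (406,250), the mat at (434,235) and the station at about (322,208). Next I'll measure them.

```bash
cat >> h.py <<'E'
RNG={'red':[(0,9),(171,180)],'yellow':[(20,33)],'blue':[(105,125)],'wood':[(8,20)]}
def cmask(im,c,smin=110,vmin=50):
    h=cv2.cvtColor(im,cv2.COLOR_RGB2HSV).astype(int)
    m=np.zeros(h.shape[:2],bool)
    for a,b in RNG[c]: m|=(h[...,0]>=a)&(h[...,0]<=b)
    return m&(h[...,1]>smin)&(h[...,2]>vmin)
def rect(P,m):
    q=(P[m][:,:2]*1000).astype(np.float32); return cv2.minAreaRect(q) if len(q)>4 else None
E
python3 - <<'E'
from h import *
np.set_printoptions(precision=4,suppress=True)
for n in('top','side'):
    f=np.load(f'pics/{n}.npz');im,P=f['im'],f['P']
    Z=P[...,2]; X=P[...,0];Y=P[...,1]
    print(n,'counter z',np.median(Z[(abs(Y)>.0)&(abs(Z)<.02)&(X>.3)&(X<.7)]))
    for c in RNG:
        m=cmask(im,c)&(X>.2)&(X<.75)&(abs(Y)<.6)&(Z>.0)&(Z<.23)
        k,l,st,ce=cv2.connectedComponentsWithStats(m.astype(np.uint8))
        for i in range(1,k):
            if st[i,4]>12:
                q=P[l==i]; print(c,st[i],np.median(q,0),'z',np.percentile(q[:,2],[5,95]), 'top',q[q[:,2]>q[:,2].max()-.015].mean(0))
    # panel
    m=(Z>.17)&(Z<.215)&(X>.3)&(X<.6)&(abs(Y-0.02)<.2); print('panel',m.sum(),rect(P,m),np.percentile(Z[m],[5,50,95]) if m.any() else 0)
    m=(abs(Z-.035)<.006)&(X>.35)&(X<.75)&(abs(Y-.02)<.2); print('tray',m.sum(),rect(P,m))
    hs=cv2.cvtColor(im,cv2.COLOR_RGB2HSV); m=(hs[...,2]<45)&(abs(Z-.004)<.006)&(X>.3)&(X<.6)&(Y>-.42)&(Y<-.1); print('mat',m.sum(),rect(P,m))
E
```

```text
top counter z 0.0016781404605499422
red [280 220  16   6  82] [0.5049 0.1129 0.1967] z [0.1913 0.2017] top [0.504  0.1122 0.1966]
red [228 243  12   8  74] [0.4267 0.297  0.1133] z [0.0333 0.1381] top [0.4264 0.3    0.1355]
yellow [313 223  16   7  85] [0.495  0.0092 0.1973] z [0.1697 0.2016] top [0.496  0.0075 0.1972]
yellow [195 227  14  10 102] [0.4757 0.4077 0.0994] z [0.0286 0.1371] top [0.4766 0.4109 0.1341]
blue [236 207  11  11  70] [0.5438 0.2773 0.117 ] z [0.0415 0.1391] top [0.5447 0.2796 0.1349]
blue [347 226  15   6  73] [ 0.4879 -0.0974  0.1968] z [0.1932 0.201 ] top [ 0.488  -0.097   0.1969]
wood [469 161  25  30 533] [ 0.6999 -0.563   0.0095] z [0.002  0.0522] top [ 0.6818 -0.5428  0.0495]
wood [438 173  21  19 246] [ 0.6466 -0.4092  0.1366] z [0.1128 0.1596] top [ 0.6422 -0.4244  0.1942]
wood [404 245  12  11 109] [ 0.4252 -0.2853  0.1345] z [0.0584 0.1404] top [ 0.4259 -0.2919  0.1368]
panel 478 ((500.5522766113281, 5.9087677001953125), (316.5494689941406, 25.251541137695312), 85.55392456054688) [0.1861 0.196  0.2011]
tray 3138 ((550.1494750976562, 46.15231323242187
[... 739 characters left out ...]
 z [0.0118 0.1354] top [0.5421 0.2832 0.1331]
wood [334 100  31  35 465] [ 0.6521 -0.4125  0.1211] z [0.0113 0.1807] top [ 0.6617 -0.4238  0.1988]
wood [338 145  16   8  64] [ 0.6467 -0.3949  0.0163] z [0.0032 0.0251] top [ 0.5937 -0.3013  0.0887]
wood [390 152  13  25 241] [ 0.423  -0.2844  0.0966] z [0.0498 0.1355] top [ 0.4231 -0.2867  0.1333]
panel 645 ((496.2039489746094, 8.365264892578125), (321.6482238769531, 18.056438446044922), 85.30033111572266) [0.1722 0.193  0.1977]
tray 2257 ((548.1239013671875, 46.536346435546875), (404.1244201660156, 303.638671875), 71.78602600097656)
mat 210 ((502.5123291015625, -379.19476318359375), (74.68472290039062, 78.79314422607422), 0.6561650633811951)
```

```bash
cat >> h.py <<'E'
def st():
    s=telemetry.observe(); R=s['tool_rot']; return s,np.array(s['position']),R
def to(x,y,z,yaw):
    """print shift in cm / turn to bring TCP to xyz (m) with tool-x yaw in deg"""
    s,p,R=st(); d=R.T@(np.array([x,y,z])-p)*100; y0=np.degrees(np.arctan2(R[1,0],R[0,0]))
    print('t %.2f pos %s yaw %.2f q %s F %s w %.4f tilt %s'%(s['time_s'],p.round(4),y0,s['q'].round(1),s['ft_force'].round(1),s['grip_width'],R[:2,2].round(4)))
    print('move tx %.2f ty %.2f tz %.2f turn %.1f'%(*d,y0-yaw))
E
python3 -c "
from h import *
to(.36,-.30,.27,-4.3)
p,R,t=cam('wrist'); T=st(); print('cam axis in tool',T[2].T@R[2], 'cam pos in tool',T[2].T@(-R.T@t-T[1]))"
```

```text
t 0.15 pos [ 0.1535 -0.528   0.2479] yaw 16.20 q [-86.1  21.8  74.4   0.   83.9 -12.3] F [0.  0.1 0.2] w 0.0853 tilt [-0.      0.0011]
move tx 26.19 ty -16.13 tz -2.19 turn 20.5
cam axis in tool [-2.72617765e-01 -6.29769414e-04  9.62122216e-01] cam pos in tool [ 0.06860758  0.00014821 -0.12533076]
```

>>> apply_moves([
  {"tx":25,"ty":-16,"tz":-2,"turn":20.5,"jaw":1},
  {"tx":25,"ty":-16,"tz":-2,"turn":20.5,"jaw":1},
  {"tx":25,"ty":-16,"tz":-2,"turn":20.5,"jaw":1},
  {"tx":25,"ty":-16,"tz":-2,"turn":20.5,"jaw":1},
  {"tx":25,"ty":-16,"tz":-2,"turn":20.5,"jaw":1},
])

```text
time_s: 0.57
position: [0.2904, -0.3707, 0.2621]
tool_rot: [[0.997, -0.076, -0.0], [-0.076, -0.997, 0.001], [-0.0, -0.001, -1.0]]
ft_force: [1.3, -1.4, -0.2]
grip_width: 0.0855
```

Run:
```python
from h import *
np.set_printoptions(precision=4,suppress=True)
im,d,P=snap('wrist','w1.png'); np.savez('pics/w1',im=im,d=d,P=P)
Z=P[...,2]
m=cmask(im,'wood')&(Z>.125)&(Z<.15)&(P[...,1]<0)&(P[...,0]<.6); print('handle top',m.sum(),rect(P,m),Z[m].mean() if m.any() else 0)
m=(abs(Z-.045)<.006)&(abs(P[...,0]-.424)<.07)&(abs(P[...,1]+.288)<.07);print('body',m.sum(),rect(P,m))
hs=cv2.cvtColor(im,cv2.COLOR_RGB2HSV); m=(hs[...,2]<60)&(abs(Z-.004)<.008)&(P[...,0]<.6)
k,l,s,c=cv2.connectedComponentsWithStats(m.astype(np.uint8))
for i in range(1,k):
    if s[i,4]>300: print('dark',s[i],rect(P,l==i))
```

```text
handle top 1481 ((423.5107421875, -294.4703063964844), (33.65907287597656, 22.685590744018555), 9.802928924560547) 0.13463111903841024
body 2936 ((424.0830078125, -294.27947998046875), (70.43060302734375, 70.3509292602539), 8.404766082763672)
dark [ 277    0  100   50 3814] ((454.22003173828125, -395.23260498046875), (112.01463317871094, 51.202880859375), 85.61505889892578)
```

View pics/w1.png

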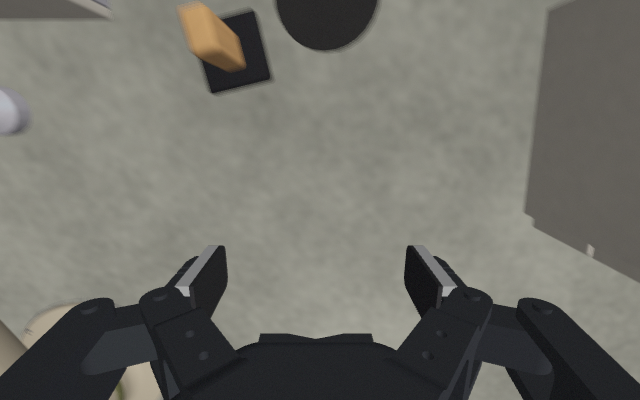

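The handle top is at (423.5, -294.5) mm with yaw about 9°. The sizes match the spec (34x23, height 135).

```bash
python3 -c "
from h import *
to(.4235,-.2945,.20,9)"
```

```text
t 0.62 pos [ 0.294  -0.3656  0.2629] yaw -4.06 q [-65.8  13.   84.8   0.2  82.3  28.2] F [ 2.5  5.4 -0.2] w 0.0855 tilt [0.002  0.0031]
move tx 12.40 ty -7.99 tz 6.33 turn -13.1
```

>>> apply_moves([
  {"tx":7,"ty":-8,"tz":-1,"turn":-13,"jaw":1},
  {"tx":7,"ty":-8,"tz":-1,"turn":-13,"jaw":1},
  {"tx":7,"ty":-8,"tz":-1,"turn":-13,"jaw":1},
  {"tx":7,"ty":-8,"tz":-1,"turn":-13,"jaw":1},
  {"tx":7,"ty":-8,"tz":-1,"turn":-13,"jaw":1},
])

```text
time_s: 1.03
position: [0.3702, -0.2899, 0.2733]
tool_rot: [[0.987, 0.158, 0.002], [0.158, -0.987, 0.003], [0.002, -0.003, -1.0]]
ft_force: [-0.1, -1.1, -0.1]
grip_width: 0.0855
```

Run:
```python
from h import *
im,d,P=snap('wrist','w2.png'); np.savez('pics/w2',im=im,d=d,P=P)
Z=P[...,2]
m=cmask(im,'wood')&(Z>.125)&(Z<.15)&(P[...,1]<0)&(P[...,0]<.6); print('handle top',m.sum(),rect(P,m),Z[m].mean() if m.any() else 0)
m=(abs(Z-.045)<.006)&(abs(P[...,0]-.424)<.07)&(abs(P[...,1]+.288)<.07);print('body',m.sum(),rect(P,m))
hs=cv2.cvtColor(im,cv2.COLOR_RGB2HSV); m=(hs[...,2]<60)&(abs(Z-.004)<.008)&(P[...,0]<.6)
k,l,s,c=cv2.connectedComponentsWithStats(m.astype(np.uint8))
for i in range(1,k):
    if s[i,4]>300: print('dark',s[i],rect(P,l==i),cv2.minEnclosingCircle((P[l==i][:,:2]*1000).astype(np.float32)))
to(.4235,-.2945,.103,9)
```

```text
handle top 948 ((424.01495361328125, -294.2633056640625), (32.405426025390625, 21.861330032348633), 9.088719367980957) 0.1352078595693788
body 2736 ((424.3033142089844, -294.1648254394531), (69.15448760986328, 70.4327621459961), 8.906997680664062)
dark [ 371   39   95  101 7465] ((483.77886962890625, -400.23193359375), (116.97763061523438, 117.9601821899414), 40.03184509277344) ((483.89215087890625, -400.2279357910156), 59.427398681640625)
t 1.08 pos [ 0.3696 -0.2907  0.2731] yaw 9.00 q [-52.8  12.7  83.6   0.2  83.8  28.2] F [0.1 0.9 0.2] w 0.0854 tilt [0.0016 0.0031]
move tx 5.23 ty 1.26 tz 17.02 turn -0.0
```

>>> apply_moves([
  {"tx":3,"ty":0.7,"tz":0},
  {"tx":5.3,"ty":1.2,"tz":2},
  {"tx":5.3,"ty":1.2,"tz":6},
  {"tx":5.3,"ty":1.2,"tz":9},
  {"tx":5.3,"ty":1.2,"tz":9},
])

```text
invalid input
```

```bash
python3 -c "
from h import *
to(.4242,-.2942,.103,9)"
```

```text
t 1.08 pos [ 0.3696 -0.2907  0.2731] yaw 9.00 q [-52.8  12.7  83.6   0.2  83.8  28.2] F [0.1 0.9 0.2] w 0.0854 tilt [0.0016 0.0031]
move tx 5.31 ty 1.25 tz 17.02 turn -0.0
```

All fields are required in each row.

>>> apply_moves([
  {"tx":3,"ty":0.7,"tz":0,"turn":0,"jaw":1},
  {"tx":5.3,"ty":1.25,"tz":2,"turn":0,"jaw":1},
  {"tx":5.3,"ty":1.25,"tz":6,"turn":0,"jaw":1},
  {"tx":5.3,"ty":1.25,"tz":9,"turn":0,"jaw":1},
  {"tx":5.3,"ty":1.25,"tz":9,"turn":0,"jaw":1},
])

```text
time_s: 1.5
position: [0.4216, -0.2937, 0.1777]
tool_rot: [[0.988, 0.155, -0.006], [0.155, -0.988, 0.011], [-0.004, -0.012, -1.0]]
ft_force: [-1.4, 1.2, -0.8]
grip_width: 0.0854
```

```bash
python3 -c "
from h import *
to(.4242,-.2942,.103,9)"
```

```text
t 1.50 pos [ 0.4216 -0.2937  0.1777] yaw 8.90 q [-48.2  22.2  86.3   0.2  72.2  32.9] F [-1.4  1.2 -0.8] w 0.0854 tilt [-0.0061  0.0113]
move tx 0.28 ty 0.18 tz 7.47 turn -0.1
```

>>> apply_moves([
  {"tx":0.3,"ty":0.15,"tz":4,"turn":0,"jaw":1},
  {"tx":0.3,"ty":0.15,"tz":7.4,"turn":0,"jaw":1},
  {"tx":0.3,"ty":0.15,"tz":7.4,"turn":0,"jaw":1},
  {"tx":0.3,"ty":0.15,"tz":7.4,"turn":0,"jaw":1},
  {"tx":0.3,"ty":0.15,"tz":7.4,"turn":0,"jaw":1},
])

```text
time_s: 1.92
position: [0.4249, -0.2954, 0.1063]
tool_rot: [[0.988, 0.154, -0.004], [0.154, -0.988, 0.009], [-0.002, -0.009, -1.0]]
ft_force: [-0.1, -0.8, -0.3]
grip_width: 0.0855
```

```bash
python3 -c "
from h import *
to(.4242,-.2942,.103,9)"
```

```text
t 1.92 pos [ 0.4249 -0.2954  0.1063] yaw 8.85 q [-48.   27.5  91.3   0.2  61.6  33. ] F [-0.1 -0.8 -0.3] w 0.0855 tilt [-0.0036  0.0085]
move tx -0.05 ty -0.12 tz 0.33 turn -0.2
```

>>> apply_moves([
  {"tx":-0.05,"ty":-0.1,"tz":0.3,"turn":0,"jaw":1},
  {"tx":-0.05,"ty":-0.1,"tz":0.3,"turn":0,"jaw":-1},
  {"tx":-0.05,"ty":-0.1,"tz":0.3,"turn":0,"jaw":-1},
  {"tx":-0.05,"ty":-0.1,"tz":0.3,"turn":0,"jaw":-1},
  {"tx":-0.05,"ty":-0.1,"tz":0.3,"turn":0,"jaw":-1},
], squeeze=70)

```text
time_s: 2.33
position: [0.4244, -0.2945, 0.1038]
tool_rot: [[0.988, 0.154, -0.003], [0.154, -0.988, 0.008], [-0.002, -0.008, -1.0]]
ft_force: [-0.2, 0.4, -0.6]
grip_width: 0.0388
```

>>> apply_moves([
  {"tx":0,"ty":0,"tz":0,"turn":0,"jaw":-1},
  {"tx":0,"ty":0,"tz":0,"turn":0,"jaw":-1},
  {"tx":0,"ty":0,"tz":0,"turn":0,"jaw":-1},
  {"tx":0,"ty":0,"tz":0,"turn":0,"jaw":-1},
  {"tx":0,"ty":0,"tz":0,"turn":0,"jaw":-1},
])

```text
time_s: 2.75
position: [0.4244, -0.2946, 0.1039]
tool_rot: [[0.988, 0.154, -0.003], [0.154, -0.988, 0.008], [-0.002, -0.008, -1.0]]
ft_force: [0.4, -0.2, 1.2]
grip_width: 0.0212
```

```bash
python3 -c "
from h import *
to(.4242,-.2942,.25,-4.3)"
```

```text
t 2.75 pos [ 0.4244 -0.2946  0.1039] yaw 8.85 q [-48.   27.7  91.6   0.2  61.1  33.1] F [ 0.4 -0.2  1.2] w 0.0212 tilt [-0.003   0.0078]
move tx -0.04 ty -0.16 tz -14.61 turn 13.2
```

>>> apply_moves([
  {"tx":0,"ty":0,"tz":-4,"turn":0,"jaw":-1},
  {"tx":0,"ty":0,"tz":-8,"turn":4,"jaw":-1},
  {"tx":0,"ty":0,"tz":-12,"turn":8,"jaw":-1},
  {"tx":0,"ty":-3,"tz":-16,"turn":12,"jaw":-1},
  {"tx":0,"ty":-6,"tz":-20,"turn":13.2,"jaw":-1},
])

```text
time_s: 3.17
position: [0.4169, -0.2463, 0.2921]
tool_rot: [[0.997, -0.081, -0.003], [-0.081, -0.997, 0.008], [-0.004, -0.008, -1.0]]
ft_force: [0.4, 0.4, -2.8]
grip_width: 0.0211
```

>>> apply_moves([
  {"tx":0,"ty":-3,"tz":-2,"turn":0,"jaw":-1},
  {"tx":0,"ty":-7,"tz":-2,"turn":0,"jaw":-1},
  {"tx":0,"ty":-11,"tz":-2,"turn":0,"jaw":-1},
  {"tx":0,"ty":-15,"tz":-2,"turn":0,"jaw":-1},
  {"tx":0,"ty":-15,"tz":-2,"turn":0,"jaw":-1},
])

```text
time_s: 3.58
position: [0.4284, -0.0912, 0.3134]
tool_rot: [[0.997, -0.075, -0.004], [-0.075, -0.997, 0.011], [-0.005, -0.011, -1.0]]
ft_force: [-0.6, -0.2, -2.4]
grip_width: 0.021
```

```bash
cat >> h.py <<'E'
def marks(im,P,zlo=.17,zhi=.21):
    out={}
    for c in('red','yellow','blue'):
        m=cmask(im,c)&(abs(P[...,2]-.195)<.01)&(P[...,0]>.4)&(P[...,0]<.6)&(abs(P[...,1])<.25)
        if m.sum()>20: out[c]=(m.sum(),rect(P,m),P[m][:,2].mean())
    return out
E
python3 - <<'E'
from h import *
to(.42,-.08,.33,-4.3)
im,d,P=snap('wrist','w3.png'); np.savez('pics/w3',im=im,d=d,P=P)
for k,v in marks(im,P).items(): print(k,v)
Z=P[...,2]
m=(abs(Z-.195)<.005)&(P[...,0]>.4)&(P[...,0]<.6); print('panel',rect(P,m))
m=(abs(Z-.035)<.004)&(P[...,0]>.4)&(P[...,0]<.7)&(abs(P[...,1])<.2); print('tray',rect(P,m),np.median(Z[m]))
E
```

```text
t 3.58 pos [ 0.4284 -0.0912  0.3134] yaw -4.31 q [-27.8   7.9  82.9   0.5  89.6  66.5] F [-0.6 -0.2 -2.4] w 0.0210 tilt [-0.0037  0.011 ]
move tx -0.93 ty -1.07 tz -1.64 turn -0.0
red (np.int64(1262), ((503.1539611816406, 110.10140991210938), (51.55962371826172, 15.540618896484375), 85.69933319091797), np.float64(0.19571909658658557))
yellow (np.int64(1326), ((494.48614501953125, 5.663675308227539), (51.044273376464844, 15.53770923614502), 85.66531372070312), np.float64(0.1956723510405136))
blue (np.int64(1307), ((486.60186767578125, -98.99264526367188), (49.32335662841797, 15.48015022277832), 85.68900299072266), np.float64(0.19564971413073326))
panel ((494.4674377441406, 3.38262939453125), (314.3782653808594, 15.974481582641602), 85.50257110595703)
tray ((566.4579467773438, 0.532440185546875), (320.2519836425781, 131.47695922851562), 85.4422378540039) 0.034874395375012995
```

View pics/w3.png

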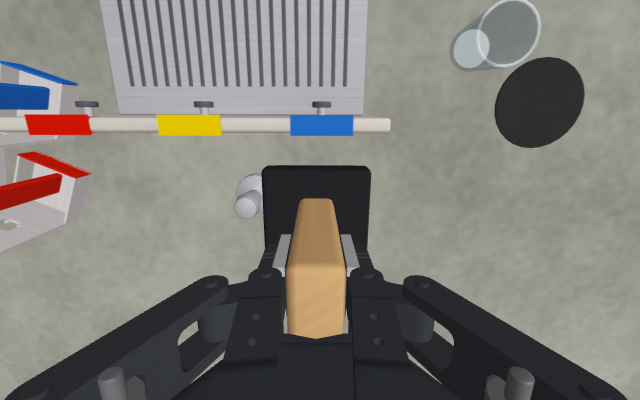

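Run:
```python
from h import *
f=np.load('pics/w3.npz');P=f['P']*1000
yaw=np.radians(-4.45);u=np.array([np.cos(yaw),np.sin(yaw)]);v=np.array([-u[1],u[0]])
O=np.array([500.6,5.1])
sx=(P[...,:2]-O)@u; sy=(P[...,:2]-O)@v;Z=P[...,2]
m=(Z>148)&(Z<174)&(sx>4)&(sx<25)&(abs(sy)<160)
k,l,s,c=cv2.connectedComponentsWithStats(m.astype(np.uint8))
for i in range(1,k):
    if s[i,4]>15: q=l==i; print(s[i],'sx',np.percentile(sx[q],[1,50,99]),'sy',np.percentile(sy[q],[2,98]),sy[q].mean(),'z',np.percentile(Z[q],[5,95]))
m=(abs(Z-35)<4)&(sx>20)&(sx<200)&(abs(sy)<190);print('tray sx',np.percentile(sx[m],[1,99.8]),'sy',np.percentile(sy[m],[.2,99.8]))
m=(abs(Z-195)<5)&(abs(sx)<30)&(abs(sy)<190);print('panel sx',np.percentile(sx[m],[1,99]),'sy',np.percentile(sy[m],[.2,99.8]))
to(.5934,.1032,.335,-4.45)
```

```text
[ 74 101  24  11 190] sx [ 4.42983763  9.55957323 12.98296513] sy [ 96.8921363  109.62249609] 102.24406430746522 z [158.65882672 168.36471452]
[193 101  20  11 169] sx [ 4.63919407  9.65591748 13.04106093] sy [-7.87605911  6.80703938] -1.2956696940270171 z [160.14349414 168.59906185]
[312 102  19  11 154] sx [ 4.00325483  9.07437967 12.40755689] sy [-112.81916575  -97.00901032] -104.86390006608715 z [161.15280284 168.51995298]
tray sx [ 21.69417171 130.95432634] sy [-158.7340788   158.90607875]
panel sx [-13.57533642   1.78663285] sy [-158.11027247  151.98616592]
t 3.63 pos [ 0.4287 -0.0939  0.3133] yaw -4.36 q [-28.1   8.   82.8   0.4  89.6  66.3] F [ 0.4 -0.4 -2.3] w 0.0212 tilt [-0.0039  0.0092]
move tx 14.91 ty -20.92 tz -2.06 turn 0.1
```

>>> apply_moves([
  {"tx":0,"ty":-3,"tz":-2,"turn":0,"jaw":-1},
  {"tx":2,"ty":-6,"tz":-2.2,"turn":0,"jaw":-1},
  {"tx":5,"ty":-9,"tz":-2.2,"turn":0,"jaw":-1},
  {"tx":8,"ty":-12,"tz":-2.2,"turn":0,"jaw":-1},
  {"tx":11,"ty":-15,"tz":-2.2,"turn":0,"jaw":-1},
])

```text
time_s: 4.05
position: [0.5494, 0.0464, 0.3357]
tool_rot: [[0.997, -0.077, -0.005], [-0.077, -0.997, 0.009], [-0.005, -0.009, -1.0]]
ft_force: [0.0, -1.5, -2.5]
grip_width: 0.0211
```

>>> apply_moves([
  {"tx":3,"ty":-3,"tz":0,"turn":0,"jaw":-1},
  {"tx":4,"ty":-5,"tz":0,"turn":0,"jaw":-1},
  {"tx":4,"ty":-5,"tz":0,"turn":0,"jaw":-1},
  {"tx":4,"ty":-5,"tz":0,"turn":0,"jaw":-1},
  {"tx":4,"ty":-5,"tz":0,"turn":0,"jaw":-1},
])

```text
time_s: 4.47
position: [0.593, 0.0922, 0.3352]
tool_rot: [[0.997, -0.078, -0.006], [-0.078, -0.997, 0.009], [-0.007, -0.008, -1.0]]
ft_force: [0.7, -0.4, -2.5]
grip_width: 0.021
```

Run:
```python
from h import *
to(.5934,.1032,.15,-4.45)
```

```text
t 4.47 pos [0.593  0.0922 0.3352] yaw -4.46 q [ -2.7  24.9  55.2   0.5 100.2  91.9] F [ 0.7 -0.4 -2.5] w 0.0210 tilt [-0.006   0.0086]
move tx 0.07 ty -0.95 tz 18.53 turn -0.0
```

>>> apply_moves([
  {"tx":0.1,"ty":-1.2,"tz":3.5,"turn":0,"jaw":-1},
  {"tx":0.1,"ty":-1.2,"tz":7,"turn":0,"jaw":-1},
  {"tx":0.1,"ty":-1.2,"tz":10.5,"turn":0,"jaw":-1},
  {"tx":0.1,"ty":-1.2,"tz":14,"turn":0,"jaw":-1},
  {"tx":0.1,"ty":-1.2,"tz":16,"turn":0,"jaw":-1},
])

```text
time_s: 4.88
position: [0.5922, 0.104, 0.172]
tool_rot: [[0.997, -0.08, -0.011], [-0.08, -0.997, 0.009], [-0.011, -0.008, -1.0]]
ft_force: [-0.1, -0.2, -3.0]
grip_width: 0.0213
```

>>> apply_moves([
  {"tx":0,"ty":0,"tz":1.8,"turn":0,"jaw":-1},
  {"tx":0,"ty":0,"tz":1.8,"turn":0,"jaw":-1},
  {"tx":0,"ty":0,"tz":1.8,"turn":0,"jaw":-1},
  {"tx":0,"ty":0,"tz":1.8,"turn":0,"jaw":-1},
  {"tx":0,"ty":0,"tz":1.8,"turn":0,"jaw":-1},
])

```text
time_s: 5.3
position: [0.5927, 0.1037, 0.156]
tool_rot: [[0.997, -0.08, -0.007], [-0.08, -0.997, 0.008], [-0.008, -0.008, -1.0]]
ft_force: [-0.5, -0.3, -2.6]
grip_width: 0.0213
```

Run:
```python
from h import *
to(.5936,.1062,.1329,-4.45)
```

```text
t 5.30 pos [0.5927 0.1037 0.156 ] yaw -4.60 q [-1.5 31.5 73.8  0.5 75.1 92.9] F [-0.5 -0.3 -2.6] w 0.0213 tilt [-0.0073  0.0084]
move tx 0.09 ty -0.24 tz 2.31 turn -0.1
```

>>> apply_moves([
  {"tx":0.1,"ty":-0.2,"tz":1.2,"turn":0,"jaw":-1},
  {"tx":0.1,"ty":-0.2,"tz":1.8,"turn":0,"jaw":-1},
  {"tx":0.1,"ty":-0.2,"tz":2.3,"turn":0,"jaw":-1},
  {"tx":0.1,"ty":-0.2,"tz":2.3,"turn":0,"jaw":-1},
  {"tx":0.1,"ty":-0.2,"tz":2.3,"turn":0,"jaw":-1},
])

```text
time_s: 5.72
position: [0.5942, 0.106, 0.1336]
tool_rot: [[0.997, -0.08, -0.006], [-0.08, -0.997, 0.009], [-0.006, -0.008, -1.0]]
ft_force: [0.5, 0.6, 5.6]
grip_width: 0.021
```

Run:
```python
from h import *
to(.5771,-.1092,.1329,-4.45)
```

```text
t 5.72 pos [0.5942 0.106  0.1336] yaw -4.58 q [-1.3 32.9 75.2  0.5 72.2 93.1] F [0.5 0.6 5.6] w 0.0210 tilt [-0.0056  0.0085]
move tx 0.02 ty 21.59 tz -0.10 turn -0.1
```

>>> apply_moves([
  {"tx":0,"ty":1,"tz":-0.05,"turn":0,"jaw":-1},
  {"tx":0,"ty":2,"tz":-0.06,"turn":0,"jaw":-1},
  {"tx":0,"ty":3,"tz":-0.07,"turn":0,"jaw":-1},
  {"tx":0,"ty":4,"tz":-0.08,"turn":0,"jaw":-1},
  {"tx":0,"ty":5,"tz":-0.09,"turn":0,"jaw":-1},
])

```text
time_s: 6.13
position: [0.5901, 0.0551, 0.1343]
tool_rot: [[0.997, -0.08, -0.005], [-0.08, -0.997, 0.009], [-0.006, -0.008, -1.0]]
ft_force: [-0.1, 2.8, 4.8]
grip_width: 0.0212
```

>>> apply_moves([
  {"tx":0,"ty":1.5,"tz":-0.01,"turn":0,"jaw":-1},
  {"tx":0,"ty":2.5,"tz":-0.02,"turn":0,"jaw":-1},
  {"tx":0,"ty":3.5,"tz":-0.03,"turn":0,"jaw":-1},
  {"tx":0,"ty":4.5,"tz":-0.04,"turn":0,"jaw":-1},
  {"tx":0,"ty":5.5,"tz":-0.045,"turn":0,"jaw":-1},
])

```text
time_s: 6.55
position: [0.5855, -0.0006, 0.1343]
tool_rot: [[0.997, -0.08, -0.006], [-0.08, -0.997, 0.009], [-0.006, -0.008, -1.0]]
ft_force: [-0.6, 3.5, 4.9]
grip_width: 0.021
```

Run:
```python
from h import *
to(.5771,-.1092,.134,-4.45)
```

```text
t 6.55 pos [ 0.5855 -0.0006  0.1343] yaw -4.61 q [-11.8  31.3  78.3   0.5  70.9  82.6] F [-0.6  3.5  4.9] w 0.0210 tilt [-0.0056  0.0089]
move tx 0.03 ty 10.89 tz -0.06 turn -0.2
```

>>> apply_moves([
  {"tx":0,"ty":1.5,"tz":-0.01,"turn":0,"jaw":-1},
  {"tx":0,"ty":2.5,"tz":-0.02,"turn":0,"jaw":-1},
  {"tx":0,"ty":3.5,"tz":-0.03,"turn":0,"jaw":-1},
  {"tx":0,"ty":4.5,"tz":-0.035,"turn":0,"jaw":-1},
  {"tx":0,"ty":5.5,"tz":-0.04,"turn":0,"jaw":-1},
])

```text
time_s: 6.97
position: [0.5809, -0.0562, 0.1342]
tool_rot: [[0.997, -0.08, -0.006], [-0.08, -0.997, 0.009], [-0.007, -0.009, -1.0]]
ft_force: [-1.2, 3.0, 5.0]
grip_width: 0.0211
```

>>> apply_moves([
  {"tx":0,"ty":1.5,"tz":-0.01,"turn":0,"jaw":-1},
  {"tx":0,"ty":2.5,"tz":-0.02,"turn":0,"jaw":-1},
  {"tx":0,"ty":3.5,"tz":-0.03,"turn":0,"jaw":-1},
  {"tx":0,"ty":4.5,"tz":-0.035,"turn":0,"jaw":-1},
  {"tx":0,"ty":5.5,"tz":-0.04,"turn":0,"jaw":-1},
])

```text
time_s: 7.38
position: [0.5764, -0.1118, 0.1341]
tool_rot: [[0.997, -0.08, -0.006], [-0.08, -0.997, 0.009], [-0.007, -0.009, -1.0]]
ft_force: [-1.2, 3.7, 5.6]
grip_width: 0.021
```

Run:
```python
from h import *
to(.5771,-.1092,.134,-4.45)
```

```text
t 7.38 pos [ 0.5764 -0.1118  0.1341] yaw -4.59 q [-22.7  31.5  77.9   0.4  71.1  71.8] F [-1.2  3.7  5.6] w 0.0210 tilt [-0.006   0.0091]
move tx 0.05 ty -0.26 tz 0.01 turn -0.1
```

>>> apply_moves([
  {"tx":0,"ty":-1,"tz":-0.01,"turn":0,"jaw":-1},
  {"tx":0,"ty":-2,"tz":0,"turn":0,"jaw":-1},
  {"tx":0,"ty":-3,"tz":0.01,"turn":0,"jaw":-1},
  {"tx":0,"ty":-4,"tz":0.02,"turn":0,"jaw":-1},
  {"tx":0,"ty":-5,"tz":0.03,"turn":0,"jaw":-1},
])

```text
time_s: 7.8
position: [0.5806, -0.0608, 0.1344]
tool_rot: [[0.997, -0.079, -0.005], [-0.079, -0.997, 0.008], [-0.006, -0.008, -1.0]]
ft_force: [0.9, -2.5, 4.9]
grip_width: 0.0213
```

>>> apply_moves([
  {"tx":0,"ty":-1.5,"tz":0.01,"turn":0,"jaw":-1},
  {"tx":0,"ty":-2.5,"tz":0.02,"turn":0,"jaw":-1},
  {"tx":0,"ty":-3.5,"tz":0.03,"turn":0,"jaw":-1},
  {"tx":0,"ty":-4.5,"tz":0.04,"turn":0,"jaw":-1},
  {"tx":0,"ty":-5.5,"tz":0.05,"turn":0,"jaw":-1},
])

```text
time_s: 8.22
position: [0.585, -0.0051, 0.1343]
tool_rot: [[0.997, -0.079, -0.006], [-0.079, -0.997, 0.008], [-0.006, -0.008, -1.0]]
ft_force: [0.3, -2.7, 5.1]
grip_width: 0.0212
```

Run:
```python
from h import *
to(.5936,.1072,.134,-4.45)
```

```text
t 8.22 pos [ 0.585  -0.0051  0.1343] yaw -4.53 q [-12.2  31.2  78.3   0.4  70.8  82.2] F [ 0.3 -2.7  5.1] w 0.0212 tilt [-0.0055  0.008 ]
move tx -0.03 ty -11.26 tz 0.11 turn -0.1
```

>>> apply_moves([
  {"tx":0,"ty":-1.5,"tz":0.01,"turn":0,"jaw":-1},
  {"tx":0,"ty":-2.5,"tz":0.02,"turn":0,"jaw":-1},
  {"tx":0,"ty":-3.5,"tz":0.03,"turn":0,"jaw":-1},
  {"tx":0,"ty":-4.5,"tz":0.04,"turn":0,"jaw":-1},
  {"tx":0,"ty":-5.5,"tz":0.05,"turn":0,"jaw":-1},
])

```text
time_s: 8.63
position: [0.5894, 0.0505, 0.1342]
tool_rot: [[0.997, -0.079, -0.006], [-0.079, -0.997, 0.008], [-0.006, -0.007, -1.0]]
ft_force: [0.4, -2.6, 4.6]
grip_width: 0.0211
```

>>> apply_moves([
  {"tx":0,"ty":-1.5,"tz":0.01,"turn":0,"jaw":-1},
  {"tx":0,"ty":-2.5,"tz":0.02,"turn":0,"jaw":-1},
  {"tx":0,"ty":-3.5,"tz":0.03,"turn":0,"jaw":-1},
  {"tx":0,"ty":-4.7,"tz":0.04,"turn":0,"jaw":-1},
  {"tx":0,"ty":-5.8,"tz":0.05,"turn":0,"jaw":-1},
])

```text
time_s: 9.05
position: [0.594, 0.1093, 0.1341]
tool_rot: [[0.997, -0.079, -0.006], [-0.079, -0.997, 0.008], [-0.006, -0.007, -1.0]]
ft_force: [0.4, -3.8, 5.4]
grip_width: 0.0214
```

Run:
```python
from h import *
to(.5936,.1072,.33,-4.45)
```

```text
t 9.05 pos [0.594  0.1093 0.1341] yaw -4.55 q [-1.  32.9 75.1  0.5 72.3 93.4] F [ 0.4 -3.8  5.4] w 0.0214 tilt [-0.0058  0.0079]
move tx -0.15 ty 0.07 tz -19.59 turn -0.1
```

>>> apply_moves([
  {"tx":0,"ty":0,"tz":-4,"turn":0,"jaw":-1},
  {"tx":0,"ty":0,"tz":-8,"turn":0,"jaw":-1},
  {"tx":0,"ty":0,"tz":-12,"turn":0,"jaw":-1},
  {"tx":0,"ty":0,"tz":-16,"turn":0,"jaw":-1},
  {"tx":0,"ty":0,"tz":-20,"turn":0,"jaw":-1},
])

```text
time_s: 9.47
position: [0.5942, 0.1091, 0.3347]
tool_rot: [[0.997, -0.078, -0.01], [-0.078, -0.997, 0.01], [-0.01, -0.009, -1.0]]
ft_force: [0.4, 1.2, -2.7]
grip_width: 0.0214
```

>>> apply_moves([
  {"tx":0,"ty":4,"tz":-1,"turn":0,"jaw":-1},
  {"tx":0,"ty":8,"tz":-1,"turn":0,"jaw":-1},
  {"tx":-1,"ty":12,"tz":-1,"turn":0,"jaw":-1},
  {"tx":-2,"ty":16,"tz":-1,"turn":0,"jaw":-1},
  {"tx":-3,"ty":20,"tz":-1,"turn":0,"jaw":-1},
])

```text
time_s: 9.88
position: [0.5478, -0.0883, 0.3417]
tool_rot: [[0.997, -0.077, -0.013], [-0.077, -0.997, 0.013], [-0.014, -0.012, -1.0]]
ft_force: [1.8, 0.5, -2.4]
grip_width: 0.021
```

>>> apply_moves([
  {"tx":-1,"ty":4,"tz":0,"turn":0,"jaw":-1},
  {"tx":-2,"ty":8,"tz":0,"turn":0,"jaw":-1},
  {"tx":-3,"ty":12,"tz":0,"turn":0,"jaw":-1},
  {"tx":-4,"ty":16,"tz":0,"turn":0,"jaw":-1},
  {"tx":-4,"ty":20,"tz":0,"turn":0,"jaw":-1},
])

```text
time_s: 10.3
position: [0.4913, -0.285, 0.339]
tool_rot: [[0.997, -0.077, -0.014], [-0.076, -0.997, 0.017], [-0.015, -0.015, -1.0]]
ft_force: [2.0, -0.1, -1.4]
grip_width: 0.0211
```

Run:
```python
from h import *
to(.4839,-.4002,.15,-4.45)
```

```text
t 10.30 pos [ 0.4913 -0.285   0.339 ] yaw -4.38 q [-42.1  21.7  59.8   0.2  99.8  52.3] F [ 2.  -0.1 -1.4] w 0.0211 tilt [-0.0142  0.0166]
move tx 0.44 ty 11.84 tz 18.71 turn 0.1
```

>>> apply_moves([
  {"tx":0.3,"ty":4,"tz":0,"turn":0,"jaw":-1},
  {"tx":0.4,"ty":8,"tz":0,"turn":0,"jaw":-1},
  {"tx":0.4,"ty":11.8,"tz":0,"turn":0,"jaw":-1},
  {"tx":0.4,"ty":11.8,"tz":0,"turn":0,"jaw":-1},
  {"tx":0.4,"ty":11.8,"tz":0,"turn":0,"jaw":-1},
])

```text
time_s: 10.72
position: [0.4862, -0.4037, 0.3343]
tool_rot: [[0.997, -0.078, -0.016], [-0.078, -0.997, 0.022], [-0.018, -0.02, -1.0]]
ft_force: [0.3, 1.3, -1.4]
grip_width: 0.0213
```

>>> apply_moves([
  {"tx":0,"ty":0,"tz":0,"turn":0,"jaw":-1},
  {"tx":0,"ty":0,"tz":0,"turn":0,"jaw":-1},
])

```text
time_s: 10.88
position: [0.4868, -0.4022, 0.3334]
tool_rot: [[0.997, -0.077, -0.017], [-0.076, -0.997, 0.024], [-0.019, -0.023, -1.0]]
ft_force: [-0.5, 0.2, -2.6]
grip_width: 0.0212
```

Run:
```python
from h import *
to(.4839,-.4002,.15,-4.45)
im,d,P=snap('wrist'); hs=cv2.cvtColor(im,cv2.COLOR_RGB2HSV);Z=P[...,2]
m=cmask(im,'wood')&(abs(Z-(.339+.032))<.012)&(P[...,0]<.6); print('handle',m.sum(),rect(P,m))
```

```text
t 10.88 pos [ 0.4868 -0.4022  0.3334] yaw -4.39 q [-5.030e+01  2.930e+01  4.820e+01  1.000e-01  1.042e+02  4.410e+01] F [-0.5  0.2 -2.6] w 0.0212 tilt [-0.0173  0.0243]
move tx 0.04 ty 0.24 tz 18.35 turn 0.1
handle 2395 ((489.5691223144531, -403.2689208984375), (21.797149658203125, 30.37700843811035), 84.97427368164062)
```

>>> apply_moves([
  {"tx":0.2,"ty":0,"tz":4,"turn":0,"jaw":-1},
  {"tx":0.2,"ty":0,"tz":8,"turn":0,"jaw":-1},
  {"tx":0.2,"ty":0,"tz":12,"turn":0,"jaw":-1},
  {"tx":0.2,"ty":0.2,"tz":16,"turn":0,"jaw":-1},
  {"tx":0.2,"ty":0.3,"tz":19,"turn":0,"jaw":-1},
])

```text
time_s: 11.35
position: [0.4851, -0.3987, 0.1412]
tool_rot: [[0.997, -0.075, -0.018], [-0.075, -0.997, 0.026], [-0.02, -0.024, -0.999]]
ft_force: [0.7, -0.5, -2.0]
grip_width: 0.0213
```

>>> apply_moves([
  {"tx":0,"ty":0,"tz":2,"turn":0,"jaw":-1},
  {"tx":0,"ty":0,"tz":2,"turn":0,"jaw":-1},
  {"tx":0,"ty":0,"tz":2,"turn":0,"jaw":-1},
  {"tx":0,"ty":0,"tz":2,"turn":0,"jaw":-1},
])

```text
time_s: 11.68
position: [0.4856, -0.3985, 0.1234]
tool_rot: [[0.997, -0.075, -0.016], [-0.074, -0.997, 0.023], [-0.018, -0.022, -1.0]]
ft_force: [-0.0, 0.8, -1.1]
grip_width: 0.0216
```

Run:
```python
from h import *
s,p,R=st(); sc=p+.1039*R[:,2]; print('sole',sc)
to(.4839-.1039*R[0,2],-.4002-.1039*R[1,2],.1085,-4.45)
```

```text
sole [ 0.48396315 -0.39604432  0.01955361]
t 11.68 pos [ 0.4856 -0.3985  0.1234] yaw -4.25 q [-50.2  36.2  70.5   0.1  74.9  44. ] F [-0.   0.8 -1.1] w 0.0216 tilt [-0.0162  0.0232]
move tx 0.05 ty 0.45 tz 1.48 turn 0.2
```

>>> apply_moves([
  {"tx":0.05,"ty":0.42,"tz":0,"turn":0,"jaw":-1},
  {"tx":0.05,"ty":0.42,"tz":1,"turn":0,"jaw":-1},
  {"tx":0.05,"ty":0.42,"tz":1.55,"turn":0,"jaw":-1},
  {"tx":0.05,"ty":0.42,"tz":1.55,"turn":0,"jaw":-1},
  {"tx":0.05,"ty":0.42,"tz":1.55,"turn":0,"jaw":-1},
])

```text
time_s: 12.1
position: [0.4858, -0.4026, 0.1082]
tool_rot: [[0.997, -0.075, -0.015], [-0.074, -0.997, 0.022], [-0.017, -0.021, -1.0]]
ft_force: [-0.4, 0.0, 1.9]
grip_width: 0.0213
```

>>> apply_moves([
  {"tx":0,"ty":0,"tz":0,"turn":0,"jaw":1},
  {"tx":0,"ty":0,"tz":0,"turn":0,"jaw":1},
  {"tx":0,"ty":0,"tz":0,"turn":0,"jaw":1},
  {"tx":0,"ty":0,"tz":0,"turn":0,"jaw":1},
  {"tx":0,"ty":0,"tz":0,"turn":0,"jaw":1},
])

```text
time_s: 12.52
position: [0.4858, -0.4026, 0.1082]
tool_rot: [[0.997, -0.075, -0.016], [-0.074, -0.997, 0.022], [-0.017, -0.021, -1.0]]
ft_force: [0.6, 0.3, -0.1]
grip_width: 0.0799
```

>>> apply_moves([
  {"tx":0,"ty":0,"tz":0,"turn":0,"jaw":1},
  {"tx":0,"ty":0,"tz":-4,"turn":0,"jaw":1},
  {"tx":0,"ty":0,"tz":-8,"turn":0,"jaw":1},
  {"tx":0,"ty":0,"tz":-12,"turn":0,"jaw":1},
  {"tx":0,"ty":0,"tz":-16,"turn":0,"jaw":1},
])

```text
time_s: 12.93
position: [0.488, -0.4059, 0.2702]
tool_rot: [[0.997, -0.075, -0.016], [-0.074, -0.997, 0.023], [-0.017, -0.021, -1.0]]
ft_force: [-0.4, -0.4, 0.1]
grip_width: 0.0853
```

Run:
```python
from h import *
to(.37,.30,.30,0)
im,d,P=snap('wrist');Z=P[...,2]
m=cmask(im,'wood')&(abs(Z-.14)<.01)&(P[...,0]<.6); print('handle',m.sum(),rect(P,m),Z[m].mean())
hs=cv2.cvtColor(im,cv2.COLOR_RGB2HSV); m=(hs[...,2]<60)&(abs(Z-.004)<.008)&(P[...,0]<.6)
print('mat',rect(P,m))
for n in('top',):
    im,d,P=snap(n,'top1.png'); Z=P[...,2]
    for c in('red','yellow','blue'):
        m=cmask(im,c)&(Z>.11)&(Z<.145)&(P[...,1]>.2)&(P[...,0]<.7); print(c,m.sum(),rect(P,m),Z[m].max())
```

```text
t 12.93 pos [ 0.488  -0.4059  0.2702] yaw -4.26 q [-50.5  30.7  55.9   0.1  95.   43.8] F [-0.4 -0.4  0.1] w 0.0853 tilt [-0.0157  0.0226]
move tx -17.06 ty -69.56 tz -1.20 turn -4.3
handle 874 ((485.2712097167969, -400.78289794921875), (21.507692337036133, 32.5186767578125), 86.11622619628906) 0.13906015454014373
mat ((334.5448913574219, -218.78448486328125), (117.36602020263672, 588.8648681640625), 39.425987243652344)
red 38 ((426.6257019042969, 300.454833984375), (10.226991653442383, 27.177011489868164), 64.06868743896484) 0.14081318490317737
yellow 44 ((476.5247497558594, 411.36968994140625), (9.827964782714844, 26.990297317504883), 74.45064544677734) 0.14094336914947728
blue 38 ((544.8521118164062, 279.48162841796875), (9.94754695892334, 25.938671112060547), 71.07071685791016) 0.14106849943729827
```

>>> apply_moves([
  {"tx":-1,"ty":-4,"tz":-2,"turn":0,"jaw":1},
  {"tx":-2,"ty":-8,"tz":-2,"turn":0,"jaw":1},
  {"tx":-3,"ty":-12,"tz":-2,"turn":0,"jaw":1},
  {"tx":-4,"ty":-16,"tz":-2,"turn":0,"jaw":1},
  {"tx":-5,"ty":-20,"tz":-2,"turn":0,"jaw":1},
])

```text
time_s: 13.45
position: [0.4543, -0.2065, 0.2979]
tool_rot: [[0.997, -0.075, -0.007], [-0.075, -0.997, 0.013], [-0.008, -0.012, -1.0]]
ft_force: [0.8, -0.0, 0.4]
grip_width: 0.0853
```

>>> apply_moves([
  {"tx":-1,"ty":-4,"tz":0,"turn":0,"jaw":1},
  {"tx":-2,"ty":-8,"tz":0,"turn":0,"jaw":1},
  {"tx":-3,"ty":-12,"tz":0,"turn":0,"jaw":1},
  {"tx":-4,"ty":-16,"tz":0,"turn":0,"jaw":1},
  {"tx":-5,"ty":-20,"tz":0,"turn":0,"jaw":1},
])

```text
time_s: 13.87
position: [0.4184, -0.0016, 0.3005]
tool_rot: [[0.997, -0.075, -0.007], [-0.075, -0.997, 0.013], [-0.008, -0.012, -1.0]]
ft_force: [1.2, 0.3, 0.3]
grip_width: 0.0852
```

>>> apply_moves([
  {"tx":-1,"ty":-4,"tz":0,"turn":3,"jaw":1},
  {"tx":-2,"ty":-8,"tz":0,"turn":6,"jaw":1},
  {"tx":-2,"ty":-12,"tz":0,"turn":9,"jaw":1},
  {"tx":-2,"ty":-16,"tz":0,"turn":12,"jaw":1},
  {"tx":-2,"ty":-20,"tz":0,"turn":15,"jaw":1},
])

```text
time_s: 14.28
position: [0.4128, 0.2015, 0.303]
tool_rot: [[0.943, -0.333, -0.007], [-0.333, -0.943, 0.013], [-0.011, -0.01, -1.0]]
ft_force: [0.9, -0.6, 0.2]
grip_width: 0.0854
```

Run:
```python
from h import *
to(.38,.28,.30,-19)
```

```text
t 14.28 pos [0.4128 0.2015 0.303 ] yaw -19.45 q [ 10.8  10.4  81.5   0.8  88.3 120.2] F [ 0.9 -0.6  0.2] w 0.0854 tilt [-0.007   0.0127]
move tx -5.70 ty -6.31 tz 0.42 turn -0.4
```

>>> apply_moves([
  {"tx":2,"ty":-7,"tz":0,"turn":0,"jaw":1},
  {"tx":2,"ty":-7,"tz":0,"turn":0,"jaw":1},
  {"tx":2,"ty":-7,"tz":0,"turn":0,"jaw":1},
  {"tx":2,"ty":-7,"tz":0,"turn":0,"jaw":1},
])

```text
time_s: 14.62
position: [0.455, 0.2617, 0.3023]
tool_rot: [[0.944, -0.331, -0.009], [-0.331, -0.944, 0.012], [-0.012, -0.008, -1.0]]
ft_force: [-0.0, 0.2, 0.5]
grip_width: 0.0854
```

```bash
cat >> h.py <<'E'
def caddies(im,P):
    Z=P[...,2]
    for c in('red','yellow','blue'):
        m=cmask(im,c)&(abs(Z-.135)<.006)&(P[...,1]>.18)&(P[...,0]<.75)
        if m.sum()<20: continue
        (x,y),(w,h),a=rect(P,m); a=a if w>h else a-90
        q=P[m][:,:2].mean(0); u=np.array([np.cos(np.radians(a)),np.sin(np.radians(a))]); v=np.array([-u[1],u[0]])
        L=(P[...,:2]-np.array([x,y])/1000); sx=L@u*1000; sy=L@v*1000
        b=(abs(Z-.130)<.006)&(abs(sx+45)<10)&(abs(sy)<50)
        print(c,m.sum(),'fin %.1f %.1f size %.1fx%.1f yaw %.1f'%(x,y,max(w,h),min(w,h),a),'z %.3f'%Z[m].mean(),'plate',b.sum(), (rect(P,b), sx[b].mean(),sy[b].min(),sy[b].max()) if b.sum()>9 else '')
E
python3 - <<'E'
from h import *
s,p,R=st()
im,d,P=snap('wrist','w4.png'); np.savez('pics/w4',im=im,d=d,P=P)
caddies(im,P); to(.5449,.2795,.25,-19)
E
```

```text
red 258 fin 424.8 300.8 size 30.0x9.6 yaw -28.2 z 0.134 plate 410 (((385.1334228515625, 322.2663269042969), (79.54176330566406, 5.266439437866211), 61.5913200378418), np.float64(-44.53595988547682), np.float64(-39.52642295542262), np.float64(40.00254617384886))
yellow 315 fin 475.1 411.2 size 29.1x10.3 yaw -17.8 z 0.134 plate 341 (((431.7835998535156, 424.96710205078125), (79.97675323486328, 4.805776596069336), 73.082763671875), np.float64(-44.917010990482886), np.float64(-40.11090015716148), np.float64(39.85613341636505))
blue 361 fin 543.6 279.6 size 28.7x9.7 yaw -22.2 z 0.134 plate 390 (((502.30609130859375, 298.1670227050781), (79.5134048461914, 4.338497161865234), 66.8078842163086), np.float64(-44.98919304118272), np.float64(-38.14979093342358), np.float64(41.31305882890216))
t 14.67 pos [0.4546 0.2608 0.3027] yaw -19.40 q [ 16.5  17.3  72.2   0.8  90.8 125.9] F [-0.6  0.1 -0.4] w 0.0853 tilt [-0.0084  0.012 ]
move tx 7.95 ty -4.72 tz 5.22 turn -0.4
```

View pics/w4.png

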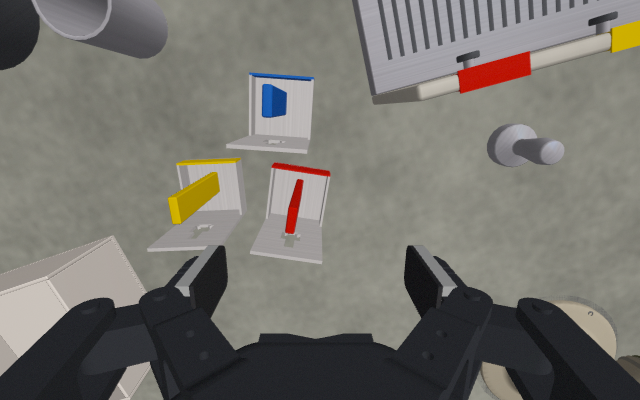

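Run:
```python
from h import *
to(.5436,.2796,.23,-23.2)
```

```text
t 14.67 pos [0.4546 0.2608 0.3027] yaw -19.40 q [ 16.5  17.3  72.2   0.8  90.8 125.9] F [-0.6  0.1 -0.4] w 0.0853 tilt [-0.0084  0.012 ]
move tx 7.85 ty -4.67 tz 7.22 turn 3.8
```

>>> apply_moves([
  {"tx":3.5,"ty":-2,"tz":1,"turn":3.8,"jaw":0.2},
  {"tx":7,"ty":-4,"tz":3,"turn":3.8,"jaw":0.2},
  {"tx":7.8,"ty":-4.7,"tz":7,"turn":3.8,"jaw":0.2},
  {"tx":7.8,"ty":-4.7,"tz":10,"turn":3.8,"jaw":0.2},
  {"tx":7.8,"ty":-4.7,"tz":10,"turn":3.8,"jaw":0.2},
])

```text
time_s: 15.08
position: [0.5409, 0.2784, 0.1958]
tool_rot: [[0.918, -0.396, -0.02], [-0.396, -0.918, 0.009], [-0.022, 0.0, -1.0]]
ft_force: [0.1, -0.2, -0.5]
grip_width: 0.0512
```

Run:
```python
from h import *
im,d,P=snap('wrist'); caddies(im,P)
to(.5436,.2796,.110,-23.2)
```

```text
yellow 365 fin 473.3 411.5 size 25.7x10.2 yaw -18.3 z 0.134 plate 156 (((441.7630920410156, 454.7829284667969), (17.997581481933594, 4.752859115600586), 80.80841064453125), np.float64(-43.02076307772746), np.float64(22.23383390347405), np.float64(40.2295719834989))
blue 628 fin 544.2 279.8 size 29.4x9.5 yaw -23.8 z 0.134 plate 868 (((501.4892883300781, 294.9715576171875), (72.70757293701172, 5.872241973876953), 67.53599548339844), np.float64(-44.64044616133434), np.float64(-39.69140877225424), np.float64(33.02231343946916))
t 15.13 pos [0.5417 0.2789 0.2   ] yaw -23.28 q [ 15.8  30.   68.6   0.8  82.  129. ] F [ 0.2 -0.1  0.5] w 0.0512 tilt [-0.0149  0.0101]
move tx 0.31 ty -0.10 tz 9.00 turn -0.1
```

>>> apply_moves([
  {"tx":0.35,"ty":-0.1,"tz":3,"turn":0,"jaw":0.2},
  {"tx":0.35,"ty":-0.1,"tz":6,"turn":0,"jaw":0.2},
  {"tx":0.35,"ty":-0.1,"tz":8.9,"turn":0,"jaw":0.2},
  {"tx":0.35,"ty":-0.1,"tz":8.9,"turn":0,"jaw":0.2},
  {"tx":0.35,"ty":-0.1,"tz":8.9,"turn":0,"jaw":0.2},
])

```text
time_s: 15.55
position: [0.5444, 0.2791, 0.1133]
tool_rot: [[0.918, -0.396, -0.013], [-0.396, -0.918, 0.011], [-0.016, -0.004, -1.0]]
ft_force: [0.2, 0.4, 1.1]
grip_width: 0.0513
```

Run:
```python
from h import *
to(.544,.2798,.110,-23.2)
```

```text
t 15.55 pos [0.5444 0.2791 0.1133] yaw -23.31 q [ 15.8  34.9  75.    0.8  70.6 128.8] F [0.2 0.4 1.1] w 0.0513 tilt [-0.0134  0.0106]
move tx -0.06 ty -0.05 tz 0.33 turn -0.1
```

>>> apply_moves([
  {"tx":0,"ty":-0.05,"tz":0.3,"turn":0,"jaw":0.2},
  {"tx":0,"ty":-0.05,"tz":0.3,"turn":0,"jaw":-1},
  {"tx":0,"ty":-0.05,"tz":0.3,"turn":0,"jaw":-1},
  {"tx":0,"ty":-0.05,"tz":0.3,"turn":0,"jaw":-1},
  {"tx":0,"ty":-0.05,"tz":0.3,"turn":0,"jaw":-1},
], squeeze=80)

```text
time_s: 15.97
position: [0.5451, 0.2798, 0.1116]
tool_rot: [[0.918, -0.396, -0.011], [-0.396, -0.918, 0.011], [-0.015, -0.006, -1.0]]
ft_force: [-0.3, -0.3, 6.5]
grip_width: 0.009
```

>>> apply_moves([
  {"tx":0,"ty":0,"tz":0,"turn":0,"jaw":-1},
  {"tx":0,"ty":0,"tz":0,"turn":0,"jaw":-1},
  {"tx":0,"ty":0,"tz":0,"turn":0,"jaw":-1},
])

```text
time_s: 16.22
position: [0.5451, 0.2798, 0.1116]
tool_rot: [[0.918, -0.396, -0.011], [-0.396, -0.918, 0.011], [-0.015, -0.006, -1.0]]
ft_force: [1.2, 0.2, 1.7]
grip_width: 0.009
```

```bash
cat >> h.py <<'E'
_y=np.radians(-4.45);U=np.array([np.cos(_y),np.sin(_y)]);V=np.array([-U[1],U[0]]);O=np.array([.5006,.0051])
def stn(x,y): return O+(U*x+V*y)/1000
def where():
    s,p,R=st(); print('stn x %.1f y %.1f z %.1f'%((p[:2]-O)@U*1000,(p[:2]-O)@V*1000,p[2]*1000))
E
python3 - <<'E'
from h import *
a=stn(100,-105); print(a); to(a[0],a[1],.235,-4.45); where()
E
```

```text
[ 0.59215169 -0.10734238]
t 16.22 pos [0.5451 0.2798 0.1116] yaw -23.30 q [ 15.8  35.1  75.1   0.8  70.3 128.8] F [1.2 0.2 1.7] w 0.0090 tilt [-0.0111  0.0112]
move tx 19.45 ty 33.62 tz -12.82 turn -18.9
stn x 23.1 y 277.3 z 111.6
```

>>> apply_moves([
  {"tx":0,"ty":0,"tz":-3,"turn":0,"jaw":-1},
  {"tx":0,"ty":0,"tz":-7,"turn":0,"jaw":-1},
  {"tx":0.5,"ty":0,"tz":-11,"turn":0,"jaw":-1},
  {"tx":3.5,"ty":1,"tz":-13,"turn":0,"jaw":-1},
  {"tx":7,"ty":2,"tz":-13,"turn":0,"jaw":-1},
])

```text
time_s: 16.63
position: [0.6037, 0.2333, 0.2467]
tool_rot: [[0.92, -0.393, -0.002], [-0.393, -0.92, 0.013], [-0.007, -0.011, -1.0]]
ft_force: [0.5, 0.3, -2.0]
grip_width: 0.0091
```

>>> apply_moves([
  {"tx":1.5,"ty":3.75,"tz":0,"turn":0,"jaw":-1},
  {"tx":3,"ty":7.5,"tz":0,"turn":0,"jaw":-1},
  {"tx":4.5,"ty":11.2,"tz":0,"turn":-4,"jaw":-1},
  {"tx":6,"ty":15,"tz":0,"turn":-8,"jaw":-1},
  {"tx":7.5,"ty":18.7,"tz":0,"turn":-12,"jaw":-1},
])

```text
time_s: 17.05
position: [0.5986, 0.0301, 0.2434]
tool_rot: [[0.982, -0.189, -0.003], [-0.189, -0.982, 0.013], [-0.006, -0.012, -1.0]]
ft_force: [0.5, 0.6, -2.5]
grip_width: 0.009
```

Run:
```python
from h import *
a=stn(95,-105); to(a[0],a[1],.235,-4.45); where()
```

```text
t 17.05 pos [0.5986 0.0301 0.2434] yaw -10.91 q [-8.7 27.1 66.4  0.7 86.8 92.1] F [ 0.5  0.6 -2.5] w 0.0090 tilt [-0.0034  0.0134]
move tx 1.48 ty 13.68 tz 0.66 turn -6.5
stn x 95.7 y 32.5 z 243.4
```

>>> apply_moves([
  {"tx":0.4,"ty":4,"tz":0,"turn":-3,"jaw":-1},
  {"tx":0.8,"ty":8,"tz":0,"turn":-6.5,"jaw":-1},
  {"tx":1.2,"ty":11.5,"tz":0,"turn":-6.5,"jaw":-1},
  {"tx":1.5,"ty":13.7,"tz":0,"turn":-6.5,"jaw":-1},
  {"tx":1.5,"ty":13.7,"tz":0,"turn":-6.5,"jaw":-1},
])

```text
time_s: 17.47
position: [0.5868, -0.1117, 0.2406]
tool_rot: [[0.997, -0.082, -0.005], [-0.082, -0.997, 0.013], [-0.006, -0.012, -1.0]]
ft_force: [1.1, -0.6, -3.0]
grip_width: 0.0095
```

>>> apply_moves([
  {"tx":0,"ty":0,"tz":0.6,"turn":0,"jaw":-1},
  {"tx":0,"ty":0,"tz":0.6,"turn":0,"jaw":-1},
  {"tx":0,"ty":0,"tz":0.6,"turn":0,"jaw":-1},
])

```text
time_s: 17.72
position: [0.5865, -0.1107, 0.2338]
tool_rot: [[0.997, -0.081, -0.007], [-0.081, -0.997, 0.014], [-0.008, -0.013, -1.0]]
ft_force: [0.1, -0.8, -1.9]
grip_width: 0.0087
```

```bash
cat >> h.py <<'E'
def held(im,P,c):
    """held caddy: plate top edge and fin in station frame"""
    s,p,R=st(); Z=P[...,2]*1000-(p[2]*1000-110); L=P[...,:2]-O; sx=L@U*1000; sy=L@V*1000
    px=(p[:2]-O)@U*1000; py=(p[:2]-O)@V*1000
    b=(abs(Z-130)<8)&(abs(sx-px+45)<14)&(abs(sy-py)<52); k=b.sum()
    if k>20:
        q=np.stack([sx[b],sy[b]],1).astype(np.float32); r=cv2.minAreaRect(q)
        print('plate n',k,r,'mean x %.1f'%sx[b].mean(),'y %.1f..%.1f'%(sy[b].min(),sy[b].max()),'ztop %.1f'%np.percentile(Z[b],90))
    m=marks(im,P)
    for i,v in m.items():
        w=np.array(v[1][0])/1000-O; print('mark',i,'stn x %.1f y %.1f'%(w@U*1000,w@V*1000))
    where()
E
python3 - <<'E'
from h import *
im,d,P=snap('wrist','w5.png'); np.savez('pics/w5',im=im,d=d,P=P); held(im,P,'blue')
a=stn(70,-105); to(a[0],a[1],.195,-4.45)
E
```

```text
mark red stn x -6.1 y 98.2
mark blue stn x 107.6 y -108.5
stn x 94.8 y -108.6 z 234.2
t 17.77 pos [ 0.5867 -0.1106  0.2342] yaw -4.62 q [-22.3  27.3  67.6   0.6  85.7  72.3] F [ 0.  -0.2 -3.3] w 0.0093 tilt [-0.0059  0.0132]
move tx -2.46 ty -0.30 tz 3.94 turn -0.2
```

View pics/w5.png

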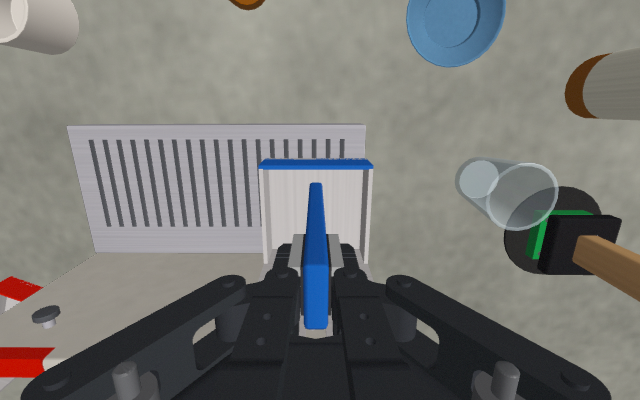

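```bash
cat >> h.py <<'E'
def held2(im,P,c):
    s,p,R=st(); Z=P[...,2]*1000-(p[2]*1000-110); L=P[...,:2]-O; sx=L@U*1000; sy=L@V*1000
    px=(p[:2]-O)@U*1000; py=(p[:2]-O)@V*1000
    for nm,lo,hi in(('lip',15,45),('fin',126,146)):
        b=cmask(im,c)&(Z>lo)&(Z<hi)&(abs(sx-px)<60)&(abs(sy-py)<60)
        if b.sum()>20: print(nm,b.sum(),'in stn',cv2.minAreaRect(np.stack([sx[b],sy[b]],1).astype(np.float32)),'z',np.percentile(Z[b],[5,50,95]).round(1))
    where()
E
python3 - <<'E'
from h import *
f=np.load('pics/w5.npz'); held2(f['im'],f['P'],'blue')
f=np.load('pics/w4.npz')
# reference: lip in standing state
im,P=f['im'],f['P'];Z=P[...,2]
m=cmask(im,'blue')&(Z>.015)&(Z<.04)&(P[...,1]>.2); (x,y),sz,a=rect(P,m); print('ref lip',x-543.8,y-279.7,sz,a,np.percentile(Z[m],[5,50,95]))
E
```

```text
lip 1051 in stn ((117.76473999023438, -107.67903900146484), (79.61148834228516, 20.655006408691406), 89.74880981445312) z [16.6 27.8 36. ]
fin 1790 in stn ((93.74480438232422, -109.2155990600586), (30.380422592163086, 10.248041152954102), 0.31087127327919006) z [129.  132.5 133.7]
stn x 94.8 y -108.6 z 234.2
ref lip 25.208239746093795 -14.173205566406239 (63.59314727783203, 57.36066818237305) 20.63669776916504 [0.01707539 0.02937229 0.0319089 ]
```

```bash
cat >> h.py <<'E'
def tos(x,y,z,yaw=-4.45):
    a=stn(x,y); to(a[0],a[1],z/1000,yaw); where()
E
python3 -c "
from h import *
tos(78,-105.2,196.6,-4.6)"
```

```text
t 17.77 pos [ 0.5867 -0.1106  0.2342] yaw -4.62 q [-22.3  27.3  67.6   0.6  85.7  72.3] F [ 0.  -0.2 -3.3] w 0.0093 tilt [-0.0059  0.0132]
move tx -1.66 ty -0.29 tz 3.78 turn -0.0
stn x 94.8 y -108.6 z 234.2
```

>>> apply_moves([
  {"tx":-0.8,"ty":-0.15,"tz":1.5,"turn":0,"jaw":-1},
  {"tx":-1.6,"ty":-0.3,"tz":3,"turn":0,"jaw":-1},
  {"tx":-1.65,"ty":-0.3,"tz":3.8,"turn":0,"jaw":-1},
  {"tx":-1.65,"ty":-0.3,"tz":3.8,"turn":0,"jaw":-1},
  {"tx":-1.65,"ty":-0.3,"tz":3.8,"turn":0,"jaw":-1},
])

```text
time_s: 18.18
position: [0.5708, -0.1054, 0.1967]
tool_rot: [[0.997, -0.08, -0.005], [-0.08, -0.997, 0.013], [-0.007, -0.013, -1.0]]
ft_force: [0.8, -0.8, -2.4]
grip_width: 0.009
```

Run:
```python
from h import *
im,d,P=snap('wrist'); held2(im,P,'blue'); tos(50.1,-105.2,196.6,-4.6)
im,d,P=snap('side','s1.png'); cv2.imwrite('pics/s1c.png',cv2.resize(im[100:300,230:430,::-1],(800,800))[:600])
```

```text
lip 1051 in stn ((101.70503997802734, -103.53813171386719), (79.8194351196289, 20.92974853515625), 89.70372772216797) z [16.9 27.9 36.3]
fin 1794 in stn ((77.62285614013672, -105.26167297363281), (10.233903884887695, 30.151681900024414), 89.65470886230469) z [128.8 132.6 133.6]
stn x 78.8 y -105.0 z 197.2
t 18.23 pos [ 0.5711 -0.1057  0.1972] yaw -4.59 q [-22.4  27.3  74.    0.6  79.2  72.1] F [ 0.6 -0.1 -2.8] w 0.0090 tilt [-0.0044  0.0127]
move tx -2.87 ty 0.03 tz 0.07 turn 0.0
stn x 78.8 y -105.0 z 197.2
```

View pics/s1c.png

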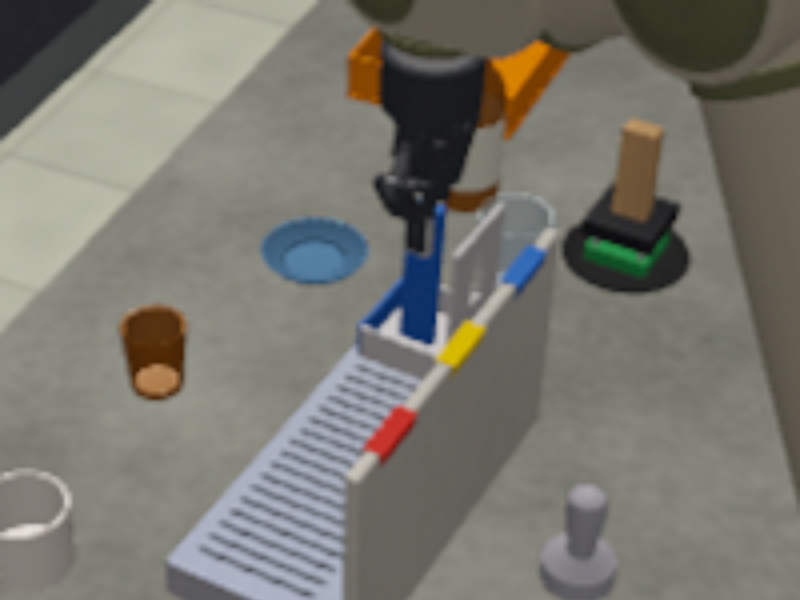

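>>> apply_moves([
  {"tx":-0.6,"ty":0,"tz":0.03,"turn":0,"jaw":-1},
  {"tx":-1.2,"ty":0,"tz":0.03,"turn":0,"jaw":-1},
  {"tx":-1.8,"ty":0,"tz":0.03,"turn":0,"jaw":-1},
  {"tx":-2.4,"ty":0,"tz":0.03,"turn":0,"jaw":-1},
  {"tx":-2.4,"ty":0,"tz":0.03,"turn":0,"jaw":-1},
])

```text
time_s: 18.7
position: [0.546, -0.1037, 0.1974]
tool_rot: [[0.997, -0.08, -0.005], [-0.08, -0.997, 0.013], [-0.005, -0.012, -1.0]]
ft_force: [0.2, -0.4, -3.0]
grip_width: 0.0088
```

Run:
```python
from h import *
tos(50.1,-105.2,196.6,-4.6)
```

```text
t 18.70 pos [ 0.546  -0.1037  0.1974] yaw -4.61 q [-23.2  24.9  78.1   0.6  77.5  71.3] F [ 0.2 -0.4 -3. ] w 0.0088 tilt [-0.0045  0.0126]
move tx -0.36 ty 0.03 tz 0.09 turn -0.0
stn x 53.7 y -104.9 z 197.4
```

>>> apply_moves([
  {"tx":-0.2,"ty":0.03,"tz":0.05,"turn":0,"jaw":-1},
  {"tx":-0.35,"ty":0.03,"tz":0.05,"turn":0,"jaw":-1},
  {"tx":-0.35,"ty":0.03,"tz":0.05,"turn":0,"jaw":-1},
  {"tx":-0.35,"ty":0.03,"tz":0.05,"turn":0,"jaw":-1},
])

```text
time_s: 19.03
position: [0.5425, -0.1038, 0.197]
tool_rot: [[0.997, -0.081, -0.004], [-0.081, -0.997, 0.013], [-0.005, -0.012, -1.0]]
ft_force: [1.0, 0.3, -3.3]
grip_width: 0.0091
```

>>> apply_moves([
  {"tx":0,"ty":0,"tz":0.4,"turn":0,"jaw":-1},
  {"tx":0,"ty":0,"tz":0.8,"turn":0,"jaw":-1},
  {"tx":0,"ty":0,"tz":1.2,"turn":0,"jaw":-1},
  {"tx":0,"ty":0,"tz":1.6,"turn":0,"jaw":-1},
])

```text
time_s: 19.37
position: [0.5424, -0.1035, 0.1803]
tool_rot: [[0.997, -0.081, -0.005], [-0.08, -0.997, 0.013], [-0.006, -0.012, -1.0]]
ft_force: [-0.9, -0.0, -2.4]
grip_width: 0.0086
```

Run:
```python
from h import *
tos(50.1,-105.2,167.6,-4.6)
```

```text
t 19.37 pos [ 0.5424 -0.1035  0.1803] yaw -4.62 q [-23.3  25.5  80.2   0.6  74.9  71.1] F [-0.9 -0.  -2.4] w 0.0086 tilt [-0.0049  0.0128]
move tx 0.01 ty 0.03 tz 1.27 turn -0.0
stn x 50.1 y -105.0 z 180.3
```

>>> apply_moves([
  {"tx":0,"ty":0.02,"tz":0.4,"turn":0,"jaw":-1},
  {"tx":0,"ty":0.02,"tz":0.8,"turn":0,"jaw":-1},
  {"tx":0,"ty":0.02,"tz":1.1,"turn":0,"jaw":-1},
  {"tx":0,"ty":0.02,"tz":1.3,"turn":0,"jaw":-1},
  {"tx":0,"ty":0.02,"tz":1.4,"turn":0,"jaw":-1},
])

```text
time_s: 19.78
position: [0.5424, -0.1036, 0.1671]
tool_rot: [[0.997, -0.08, -0.004], [-0.08, -0.997, 0.012], [-0.005, -0.012, -1.0]]
ft_force: [-2.9, 1.6, 11.8]
grip_width: 0.009
```

>>> apply_moves([
  {"tx":0,"ty":0,"tz":0,"turn":0,"jaw":-1},
  {"tx":0,"ty":0,"tz":0,"turn":0,"jaw":-1},
])

```text
time_s: 19.95
position: [0.5424, -0.1036, 0.1676]
tool_rot: [[0.997, -0.08, -0.004], [-0.08, -0.997, 0.012], [-0.005, -0.012, -1.0]]
ft_force: [-0.9, 0.5, 3.0]
grip_width: 0.009
```

Run:
```python
from h import *
tos(50.1,-105.2,167.6,-4.6)
im,d,P=snap('wrist'); held2(im,P,'blue')
```

```text
t 19.95 pos [ 0.5424 -0.1036  0.1676] yaw -4.60 q [-23.3  26.2  81.3   0.6  73.   71.1] F [-0.9  0.5  3. ] w 0.0090 tilt [-0.0039  0.012 ]
move tx 0.00 ty 0.01 tz 0.00 turn -0.0
stn x 50.1 y -105.1 z 167.6
lip 1019 in stn ((73.24818420410156, -104.37612915039062), (79.27638244628906, 20.493206024169922), 89.79625701904297) z [16.  28.  35.8]
fin 1819 in stn ((49.229270935058594, -105.58810424804688), (10.272730827331543, 29.970874786376953), 89.61590576171875) z [129.  133.1 134.2]
stn x 50.1 y -105.1 z 167.5
```

>>> apply_moves([
  {"tx":0,"ty":0,"tz":0,"turn":0,"jaw":0.2},
  {"tx":0,"ty":0,"tz":0,"turn":0,"jaw":0.2},
  {"tx":0,"ty":0,"tz":0,"turn":0,"jaw":0.2},
  {"tx":0,"ty":0,"tz":0,"turn":0,"jaw":0.2},
  {"tx":0,"ty":0,"tz":0,"turn":0,"jaw":0.2},
])

```text
time_s: 20.42
position: [0.5425, -0.1036, 0.1675]
tool_rot: [[0.997, -0.08, -0.004], [-0.08, -0.997, 0.012], [-0.005, -0.012, -1.0]]
ft_force: [0.8, 0.9, 0.8]
grip_width: 0.0515
```

>>> apply_moves([
  {"tx":0,"ty":0,"tz":-2,"turn":0,"jaw":0.2},
  {"tx":0,"ty":0,"tz":-5,"turn":0,"jaw":0.2},
  {"tx":0,"ty":0,"tz":-9,"turn":0,"jaw":0.2},
  {"tx":0,"ty":0,"tz":-13,"turn":0,"jaw":0.2},
  {"tx":0,"ty":0,"tz":-13.5,"turn":0,"jaw":0.2},
])

```text
time_s: 20.83
position: [0.5444, -0.1058, 0.3095]
tool_rot: [[0.997, -0.08, 0.007], [-0.08, -0.997, 0.007], [0.007, -0.008, -1.0]]
ft_force: [0.6, 0.2, 0.9]
grip_width: 0.0514
```

Run:
```python
from h import *
im,d,P=snap('wrist','w6.png'); held2(im,P,'blue')
Z=P[...,2]*1000; L=P[...,:2]-O; sx=L@U*1000; sy=L@V*1000
for nm,lo,hi in(('lip',70,100),('fin',180,200)):
    b=cmask(im,'blue')&(Z>lo)&(Z<hi)&(sx>20)&(sx<100)&(abs(sy+105)<50); print(nm,b.sum(),cv2.minAreaRect(np.stack([sx[b],sy[b]],1).astype(np.float32)),np.percentile(Z[b],[5,50,95]))
to(.40,.36,.31,-17)
```

```text
stn x 51.9 y -107.0 z 307.1
lip 270 ((71.38237762451172, -104.01286315917969), (19.24087142944336, 79.1187515258789), 0.037164900451898575) [76.26186453 84.06064101 87.74750555]
fin 404 ((49.773624420166016, -105.51893615722656), (29.178739547729492, 9.54529094696045), 0.05019061267375946) [187.21052365 189.50824962 190.68356014]
t 20.88 pos [ 0.544  -0.1057  0.3071] yaw -4.61 q [-23.5  20.2  67.1   0.5  92.6  71.2] F [ 0.3 -0.3  0.3] w 0.0510 tilt [0.0045 0.0085]
move tx -18.09 ty -45.26 tz 0.04 turn 12.4
```

View pics/w6.png

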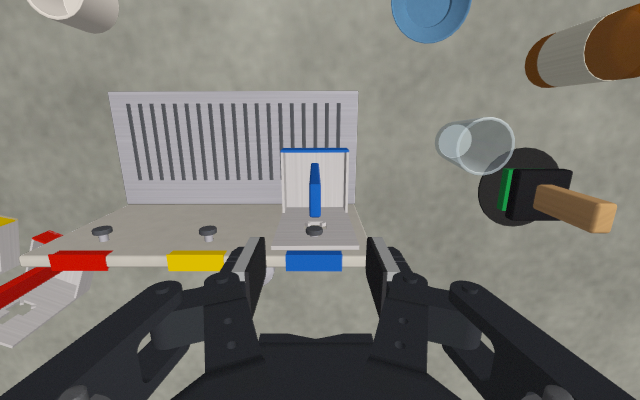

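Blue hangs with its screw head in front of the plate at (315,231) and the fin top at 190 mm, so it is home. Yellow is next.

>>> apply_moves([
  {"tx":-1,"ty":-4,"tz":0,"turn":0,"jaw":0.2},
  {"tx":-2.5,"ty":-8,"tz":0,"turn":2,"jaw":0.2},
  {"tx":-4,"ty":-11.7,"tz":0,"turn":4,"jaw":0.2},
  {"tx":-5.5,"ty":-15.5,"tz":0,"turn":6,"jaw":0.2},
  {"tx":-7,"ty":-19,"tz":0,"turn":8,"jaw":0.2},
])

```text
time_s: 21.3
position: [0.4883, 0.0912, 0.3073]
tool_rot: [[0.975, -0.22, 0.003], [-0.22, -0.975, 0.009], [0.001, -0.009, -1.0]]
ft_force: [0.4, 0.6, -1.0]
grip_width: 0.0514
```

>>> apply_moves([
  {"tx":-1,"ty":-4,"tz":0,"turn":0,"jaw":0.2},
  {"tx":-2,"ty":-8,"tz":0,"turn":2,"jaw":0.2},
  {"tx":-3,"ty":-11.7,"tz":0,"turn":4,"jaw":0.2},
  {"tx":-4,"ty":-15.5,"tz":0,"turn":4,"jaw":0.2},
  {"tx":-5,"ty":-19,"tz":0,"turn":4,"jaw":0.2},
])

```text
time_s: 21.72
position: [0.4805, 0.2897, 0.3075]
tool_rot: [[0.958, -0.287, 0.001], [-0.287, -0.958, 0.008], [-0.002, -0.008, -1.0]]
ft_force: [-0.2, -0.2, -0.1]
grip_width: 0.0511
```

Run:
```python
from h import *
im,d,P=snap('wrist','w7.png'); caddies(im,P)
to(.4751,.4112,.20,-17)
```

```text
red 153 fin 425.8 302.6 size 29.7x6.3 yaw -27.9 z 0.134 plate 402 (((385.1062927246094, 322.1759033203125), (79.93541717529297, 5.295877456665039), 61.7945442199707), np.float64(-44.562485529632276), np.float64(-41.68160012584322), np.float64(38.250682560804094))
yellow 281 fin 474.7 411.4 size 29.7x9.8 yaw -16.2 z 0.134 plate 283 (((434.9332580566406, 435.4744873046875), (58.143882751464844, 4.963623523712158), 73.06500244140625), np.float64(-44.17551980548224), np.float64(-17.02176569388232), np.float64(41.129611010495445))
t 21.77 pos [0.4795 0.2946 0.3072] yaw -16.44 q [ 19.3  21.1  65.8   0.6  92.9 125.7] F [-4.3  2.3 -2.2] w 0.0511 tilt [-0.0001  0.0107]
move tx -3.69 ty -10.95 tz 10.84 turn 0.6
```

>>> apply_moves([
  {"tx":-1.5,"ty":-4,"tz":0,"turn":0.5,"jaw":0.2},
  {"tx":-3,"ty":-8,"tz":2,"turn":0.5,"jaw":0.2},
  {"tx":-3.7,"ty":-11,"tz":5,"turn":0.5,"jaw":0.2},
  {"tx":-3.7,"ty":-11,"tz":9,"turn":0.5,"jaw":0.2},
  {"tx":-3.7,"ty":-11,"tz":10,"turn":0.5,"jaw":0.2},
])

```text
time_s: 22.18
position: [0.4729, 0.413, 0.2019]
tool_rot: [[0.957, -0.289, -0.007], [-0.289, -0.957, 0.007], [-0.009, -0.005, -1.0]]
ft_force: [0.2, -0.7, -0.8]
grip_width: 0.0514
```

>>> apply_moves([
  {"tx":0,"ty":0,"tz":0,"turn":0,"jaw":0.2},
  {"tx":0,"ty":0,"tz":0,"turn":0,"jaw":0.2},
])

```text
time_s: 22.35
position: [0.4721, 0.4127, 0.1995]
tool_rot: [[0.957, -0.288, -0.012], [-0.288, -0.958, 0.004], [-0.012, -0.001, -1.0]]
ft_force: [0.0, -0.7, -0.3]
grip_width: 0.0514
```

Run:
```python
from h import *
im,d,P=snap('wrist'); caddies(im,P)
to(.4749,.4114,.1115,-16.9)
```

```text
red 740 fin 425.2 301.4 size 29.5x10.9 yaw -27.4 z 0.134 plate 465 (((383.95623779296875, 320.4870300292969), (76.46856689453125, 5.151065826416016), 61.5282096862793), np.float64(-44.46471817509737), np.float64(-40.320791158235394), np.float64(36.13381302035621))
yellow 636 fin 474.8 411.9 size 30.2x9.6 yaw -17.0 z 0.134 plate 899 (((431.6187438964844, 424.71490478515625), (73.52511596679688, 5.3377885818481445), 73.177734375), np.float64(-44.42726528576179), np.float64(-37.18093800419024), np.float64(36.34068345954202))
t 22.40 pos [0.473  0.4128 0.2017] yaw -16.78 q [ 30.1  31.6  65.4   0.6  83.2 136.8] F [-0.1 -0.2  1.2] w 0.0509 tilt [-0.0081  0.0064]
move tx 0.31 ty 0.11 tz 9.01 turn 0.1
```

>>> apply_moves([
  {"tx":0.3,"ty":0.1,"tz":3,"turn":0,"jaw":0.2},
  {"tx":0.3,"ty":0.1,"tz":6,"turn":0,"jaw":0.2},
  {"tx":0.3,"ty":0.1,"tz":9,"turn":0,"jaw":0.2},
  {"tx":0.3,"ty":0.1,"tz":9,"turn":0,"jaw":0.2},
  {"tx":0.3,"ty":0.1,"tz":9,"turn":0,"jaw":0.2},
])

```text
time_s: 22.82
position: [0.4754, 0.4113, 0.1128]
tool_rot: [[0.957, -0.289, -0.008], [-0.289, -0.957, 0.007], [-0.009, -0.004, -1.0]]
ft_force: [0.3, -0.4, 0.9]
grip_width: 0.0512
```

Run:
```python
from h import *
to(.4749,.4116,.1105,-16.9)
```

```text
t 22.82 pos [0.4754 0.4113 0.1128] yaw -16.83 q [ 29.9  36.3  72.3   0.6  71.6 136.5] F [ 0.3 -0.4  0.9] w 0.0512 tilt [-0.0077  0.0066]
move tx -0.05 ty -0.01 tz 0.23 turn 0.1
```

>>> apply_moves([
  {"tx":-0.05,"ty":0,"tz":0.2,"turn":0,"jaw":0.2},
  {"tx":-0.05,"ty":0,"tz":0.2,"turn":0,"jaw":-1},
  {"tx":-0.05,"ty":0,"tz":0.2,"turn":0,"jaw":-1},
  {"tx":-0.05,"ty":0,"tz":0.2,"turn":0,"jaw":-1},
  {"tx":-0.05,"ty":0,"tz":0.2,"turn":0,"jaw":-1},
], squeeze=80)

```text
time_s: 23.23
position: [0.4754, 0.4118, 0.1121]
tool_rot: [[0.957, -0.289, -0.006], [-0.289, -0.957, 0.008], [-0.008, -0.006, -1.0]]
ft_force: [-0.0, 0.9, 4.9]
grip_width: 0.009
```

>>> apply_moves([
  {"tx":0,"ty":0,"tz":0,"turn":0,"jaw":-1},
  {"tx":0,"ty":0,"tz":0,"turn":0,"jaw":-1},
  {"tx":0,"ty":0,"tz":0,"turn":0,"jaw":-1},
])

```text
time_s: 23.48
position: [0.4754, 0.4118, 0.1122]
tool_rot: [[0.957, -0.289, -0.006], [-0.289, -0.957, 0.008], [-0.008, -0.006, -1.0]]
ft_force: [1.3, 0.2, 0.8]
grip_width: 0.0093
```

>>> apply_moves([
  {"tx":0,"ty":0,"tz":-3,"turn":0,"jaw":-1},
  {"tx":0,"ty":0,"tz":-6,"turn":0,"jaw":-1},
  {"tx":0,"ty":0,"tz":-9,"turn":0,"jaw":-1},
  {"tx":0,"ty":0,"tz":-12,"turn":0,"jaw":-1},
  {"tx":0,"ty":0,"tz":-16,"turn":0,"jaw":-1},
])

```text
time_s: 23.9
position: [0.4755, 0.4101, 0.2715]
tool_rot: [[0.957, -0.289, -0.01], [-0.289, -0.957, 0.005], [-0.011, -0.002, -1.0]]
ft_force: [0.9, 0.7, -2.0]
grip_width: 0.0092
```

Run:
```python
from h import *
tos(105,180,270,-10);tos(95,0,240,-4.45)
```

```text
t 23.90 pos [0.4755 0.4101 0.2715] yaw -16.82 q [ 29.8  29.3  58.1   0.5  93.  136.6] F [ 0.9  0.7 -2. ] w 0.0092 tilt [-0.0097  0.0055]
move tx 20.53 ty 18.20 tz -0.12 turn -6.8
stn x -56.5 y 401.8 z 271.5
t 23.90 pos [0.4755 0.4101 0.2715] yaw -16.82 q [ 29.8  29.3  58.1   0.5  93.  136.6] F [ 0.9  0.7 -2. ] w 0.0092 tilt [-0.0097  0.0055]
move tx 23.44 ty 36.01 tz 2.80 turn -12.4
stn x -56.5 y 401.8 z 271.5
```

>>> apply_moves([
  {"tx":3,"ty":2.6,"tz":0,"turn":0,"jaw":-1},
  {"tx":6,"ty":5.2,"tz":0,"turn":0,"jaw":-1},
  {"tx":9,"ty":7.8,"tz":0,"turn":0,"jaw":-1},
  {"tx":12,"ty":10.4,"tz":0,"turn":0,"jaw":-1},
  {"tx":15,"ty":13,"tz":0,"turn":0,"jaw":-1},
])

```text
time_s: 24.32
position: [0.5819, 0.2405, 0.2692]
tool_rot: [[0.957, -0.289, -0.011], [-0.289, -0.957, 0.005], [-0.012, -0.002, -1.0]]
ft_force: [0.9, 0.9, -1.8]
grip_width: 0.0087
```

>>> apply_moves([
  {"tx":3,"ty":2.6,"tz":0,"turn":0,"jaw":-1},
  {"tx":5.8,"ty":6,"tz":0,"turn":-3,"jaw":-1},
  {"tx":6.8,"ty":10,"tz":0,"turn":-6,"jaw":-1},
  {"tx":7.5,"ty":14,"tz":0,"turn":-9,"jaw":-1},
  {"tx":8,"ty":18,"tz":0,"turn":-12.3,"jaw":-1},
])

```text
time_s: 24.73
position: [0.6062, 0.043, 0.2669]
tool_rot: [[0.997, -0.076, -0.012], [-0.076, -0.997, 0.005], [-0.013, -0.004, -1.0]]
ft_force: [1.7, -0.3, -0.6]
grip_width: 0.0092
```

Run:
```python
from h import *
tos(90,0,240,-4.45)
```

```text
t 24.73 pos [0.6062 0.043  0.2669] yaw -4.37 q [-7.2 27.4 62.   0.2 91.3 87.2] F [ 1.7 -0.3 -0.6] w 0.0092 tilt [-0.0122  0.0054]
move tx -1.21 ty 4.60 tz 2.68 turn 0.1
stn x 102.4 y 45.9 z 266.9
```

>>> apply_moves([
  {"tx":-1,"ty":3,"tz":0,"turn":0,"jaw":-1},
  {"tx":-1.7,"ty":4.6,"tz":1,"turn":0,"jaw":-1},
  {"tx":-1.9,"ty":4.6,"tz":4,"turn":0,"jaw":-1},
  {"tx":-1.9,"ty":4.6,"tz":6.8,"turn":0,"jaw":-1},
  {"tx":-1.9,"ty":4.6,"tz":6.8,"turn":0,"jaw":-1},
])

```text
time_s: 25.15
position: [0.5804, -0.0011, 0.1937]
tool_rot: [[0.997, -0.077, -0.022], [-0.077, -0.997, 0.008], [-0.023, -0.006, -1.0]]
ft_force: [0.1, 0.6, -3.2]
grip_width: 0.0087
```

>>> apply_moves([
  {"tx":0,"ty":0,"tz":0.2,"turn":0,"jaw":-1},
  {"tx":0,"ty":0,"tz":0.2,"turn":0,"jaw":-1},
])

```text
time_s: 25.32
position: [0.5804, -0.0009, 0.1918]
tool_rot: [[0.997, -0.077, -0.023], [-0.077, -0.997, 0.008], [-0.024, -0.006, -1.0]]
ft_force: [0.0, -0.5, -2.4]
grip_width: 0.0093
```

Run:
```python
from h import *
im,d,P=snap('wrist'); held2(im,P,'yellow')
tos(80,0,197,-4.45)
```

```text
lip 928 in stn ((101.4025650024414, 0.40003204345703125), (20.736732482910156, 79.2883071899414), 0.15480613708496094) z [17.8 26.3 35.7]
fin 1794 in stn ((80.21675872802734, -0.09334993362426758), (30.5363826751709, 10.309615135192871), 0.5610573291778564) z [128.8 131.7 132.7]
stn x 80.4 y 0.2 z 192.6
t 25.37 pos [ 0.5808 -0.0009  0.1926] yaw -4.40 q [-11.8  27.9  73.8   0.2  79.6  82.5] F [-1.  -0.3 -0.4] w 0.0094 tilt [-0.0216  0.0074]
move tx -0.05 ty 0.02 tz -0.44 turn 0.1
stn x 80.4 y 0.2 z 192.6
```

>>> apply_moves([
  {"tx":-0.5,"ty":0,"tz":-0.4,"turn":0,"jaw":-1},
  {"tx":-1,"ty":0,"tz":-0.43,"turn":0,"jaw":-1},
  {"tx":-1.3,"ty":0,"tz":-0.44,"turn":0,"jaw":-1},
  {"tx":-1.3,"ty":0,"tz":-0.44,"turn":0,"jaw":-1},
])

```text
time_s: 25.7
position: [0.5674, 0.0002, 0.1982]
tool_rot: [[0.997, -0.077, -0.02], [-0.076, -0.997, 0.007], [-0.021, -0.006, -1.0]]
ft_force: [0.3, 1.2, -2.4]
grip_width: 0.0092
```

Run:
```python
from h import *
tos(50,0.2,196.5,-4.45)
```

```text
t 25.70 pos [5.674e-01 2.000e-04 1.982e-01] yaw -4.39 q [-12.   26.3  75.6   0.2  79.4  82.4] F [ 0.3  1.2 -2.4] w 0.0092 tilt [-0.0205  0.0072]
move tx -1.69 ty 0.01 tz 0.20 turn 0.1
stn x 67.0 y 0.3 z 198.2
```

>>> apply_moves([
  {"tx":-0.5,"ty":0,"tz":0.2,"turn":0,"jaw":-1},
  {"tx":-1,"ty":0,"tz":0.2,"turn":0,"jaw":-1},
  {"tx":-1.4,"ty":0,"tz":0.2,"turn":0,"jaw":-1},
  {"tx":-1.7,"ty":0,"tz":0.2,"turn":0,"jaw":-1},
  {"tx":-1.7,"ty":0,"tz":0.2,"turn":0,"jaw":-1},
])

```text
time_s: 26.12
position: [0.5499, 0.0016, 0.1967]
tool_rot: [[0.997, -0.077, -0.02], [-0.076, -0.997, 0.007], [-0.021, -0.006, -1.0]]
ft_force: [1.5, -0.9, -2.7]
grip_width: 0.0089
```

Run:
```python
from h import *
tos(50,0.2,167.6,-4.45)
```

```text
t 26.12 pos [0.5499 0.0016 0.1967] yaw -4.39 q [-12.2  24.7  78.6   0.2  77.9  82.1] F [ 1.5 -0.9 -2.7] w 0.0089 tilt [-0.0205  0.0072]
move tx 0.12 ty 0.03 tz 2.91 turn 0.1
stn x 49.4 y 0.4 z 196.7
```

>>> apply_moves([
  {"tx":0.05,"ty":0.02,"tz":0.5,"turn":0,"jaw":-1},
  {"tx":0.07,"ty":0.02,"tz":1,"turn":0,"jaw":-1},
  {"tx":0.08,"ty":0.02,"tz":1.5,"turn":0,"jaw":-1},
  {"tx":0.1,"ty":0.03,"tz":2,"turn":0,"jaw":-1},
  {"tx":0.1,"ty":0.03,"tz":2,"turn":0,"jaw":-1},
])

```text
time_s: 26.53
position: [0.5501, 0.0014, 0.1752]
tool_rot: [[0.997, -0.077, -0.023], [-0.077, -0.997, 0.008], [-0.023, -0.006, -1.0]]
ft_force: [-0.3, -1.3, -2.1]
grip_width: 0.009
```

Run:
```python
from h import *
tos(50,0.2,167.6,-4.45)
```

```text
t 26.53 pos [0.5501 0.0014 0.1752] yaw -4.39 q [-12.3  26.   80.3   0.2  75.1  82.1] F [-0.3 -1.3 -2.1] w 0.0090 tilt [-0.0229  0.0077]
move tx 0.06 ty 0.00 tz 0.76 turn 0.1
stn x 49.6 y 0.2 z 175.2
```

>>> apply_moves([
  {"tx":0.05,"ty":0,"tz":0.3,"turn":0,"jaw":-1},
  {"tx":0.05,"ty":0,"tz":0.6,"turn":0,"jaw":-1},
  {"tx":0.05,"ty":0,"tz":0.8,"turn":0,"jaw":-1},
  {"tx":0.05,"ty":0,"tz":0.9,"turn":0,"jaw":-1},
  {"tx":0.05,"ty":0,"tz":0.9,"turn":0,"jaw":-1},
])

```text
time_s: 26.95
position: [0.5505, 0.0014, 0.1668]
tool_rot: [[0.997, -0.077, -0.022], [-0.076, -0.997, 0.007], [-0.023, -0.006, -1.0]]
ft_force: [-0.9, -0.1, 3.7]
grip_width: 0.0097
```

Run:
```python
from h import *
tos(50,0.2,167.6,-4.45)
im,d,P=snap('wrist'); held2(im,P,'yellow')
```

```text
t 26.95 pos [0.5505 0.0014 0.1668] yaw -4.39 q [-12.2  26.5  81.    0.2  73.9  82.1] F [-0.9 -0.1  3.7] w 0.0097 tilt [-0.0222  0.0074]
move tx -0.00 ty 0.00 tz -0.08 turn 0.1
stn x 50.0 y 0.2 z 166.8
lip 930 in stn ((71.29806518554688, 0.4869422912597656), (20.624608993530273, 79.87814331054688), 0.225369393825531) z [16.8 26.6 36.4]
fin 1821 in stn ((49.97652053833008, -0.17675399780273438), (10.324592590332031, 30.58663558959961), 89.71094512939453) z [129.1 132.4 133.5]
stn x 50.0 y 0.3 z 166.8
```

>>> apply_moves([
  {"tx":0,"ty":0,"tz":0,"turn":0,"jaw":0.2},
  {"tx":0,"ty":0,"tz":0,"turn":0,"jaw":0.2},
  {"tx":0,"ty":0,"tz":0,"turn":0,"jaw":0.2},
  {"tx":0,"ty":0,"tz":0,"turn":0,"jaw":0.2},
  {"tx":0,"ty":0,"tz":0,"turn":0,"jaw":0.2},
])

```text
time_s: 27.42
position: [0.5505, 0.0015, 0.1667]
tool_rot: [[0.997, -0.077, -0.022], [-0.076, -0.997, 0.007], [-0.023, -0.006, -1.0]]
ft_force: [0.3, -0.7, 0.9]
grip_width: 0.0515
```

>>> apply_moves([
  {"tx":0.1,"ty":0,"tz":-2,"turn":0,"jaw":0.2},
  {"tx":0.2,"ty":0,"tz":-5,"turn":0,"jaw":0.2},
  {"tx":0.2,"ty":0,"tz":-9,"turn":0,"jaw":0.2},
  {"tx":0.2,"ty":0,"tz":-13,"turn":0,"jaw":0.2},
  {"tx":0,"ty":0,"tz":-14,"turn":0,"jaw":0.2},
])

```text
time_s: 27.83
position: [0.5549, 0.0002, 0.3129]
tool_rot: [[0.997, -0.076, -0.012], [-0.076, -0.997, 0.005], [-0.013, -0.004, -1.0]]
ft_force: [0.2, 0.2, 0.7]
grip_width: 0.0512
```

```bash
cat >> h.py <<'E'
def hung(im,P,c,yc):
    Z=P[...,2]*1000; L=P[...,:2]-O; sx=L@U*1000; sy=L@V*1000
    for nm,lo,hi in(('lip',70,100),('fin',180,200)):
        b=cmask(im,c)&(Z>lo)&(Z<hi)&(sx>20)&(sx<100)&(abs(sy-yc)<50)
        if b.sum()>10: print(c,nm,b.sum(),cv2.minAreaRect(np.stack([sx[b],sy[b]],1).astype(np.float32)),np.percentile(Z[b],[5,50,95]).round(1))
E
python3 - <<'E'
from h import *
im,d,P=snap('wrist','w8.png'); hung(im,P,'yellow',0); hung(im,P,'blue',-105)
to(.35,.27,.31,-28)
im,d,P=snap('top'); Z=P[...,2]
caddies(im,P)
m=cmask(im,'wood')&(abs(Z-.14)<.01)&(P[...,0]<.6)&(P[...,1]<0)&(P[...,1]>-.5); print('brush',rect(P,m))
E
```

```text
yellow lip 237 ((71.30178833007812, 0.3390007019042969), (79.34738159179688, 19.76838493347168), 89.97544860839844) [78.  83.5 89.9]
yellow fin 381 ((50.34312438964844, 0.10110807418823242), (29.30170440673828, 8.83155632019043), 0.1750483512878418) [186.3 189.4 190.5]
blue lip 462 ((76.96448516845703, -101.24605560302734), (57.80512237548828, 63.92556381225586), 45.760101318359375) [73.7 83.9 96.8]
blue fin 502 ((49.658939361572266, -105.08399200439453), (10.230528831481934, 29.26449966430664), 89.44805145263672) [181.6 189.2 190.7]
t 27.88 pos [5.545e-01 3.000e-04 3.121e-01] yaw -4.38 q [-12.3  20.5  65.8   0.2  94.4  82.1] F [-0.  -0.8  1.3] w 0.0513 tilt [-0.0128  0.0055]
move tx -22.45 ty -25.33 tz 0.62 turn 23.6
red 28 fin 426.9 300.3 size 27.7x8.9 yaw -27.5 z 0.136 plate 37 (((386.2068176269531, 321.7279968261719), (78.18064880371094, 4.750484466552734), 61.259342193603516), np.float64(-46.13254932728973), np.float64(-38.86920168540994), np.float64(39.296408857724956))
brush ((485.2392272949219, -398.95672607421875), (20.395523071289062, 33.54534149169922), 88.19414520263672)
```

>>> apply_moves([
  {"tx":-1.8,"ty":-3.5,"tz":0,"turn":3,"jaw":0.2},
  {"tx":-3.6,"ty":-7,"tz":0,"turn":6,"jaw":0.2},
  {"tx":-5.4,"ty":-10.5,"tz":0,"turn":9,"jaw":0.2},
  {"tx":-7.2,"ty":-14,"tz":0,"turn":12,"jaw":0.2},
  {"tx":-9,"ty":-17.5,"tz":0,"turn":15,"jaw":0.2},
])

```text
time_s: 28.35
position: [0.4763, 0.1831, 0.3097]
tool_rot: [[0.942, -0.335, -0.02], [-0.335, -0.942, 0.006], [-0.021, 0.001, -1.0]]
ft_force: [0.7, -0.4, 0.4]
grip_width: 0.0515
```

Run:
```python
from h import *
im,d,P=snap('wrist'); caddies(im,P)
to(.4252,.3015,.20,-28.3)
```

```text
red 99 fin 430.1 299.0 size 19.1x9.6 yaw -37.0 z 0.134 plate 55 (((385.11663818359375, 321.9197998046875), (79.44967651367188, 4.981533050537109), 61.305843353271484), np.float64(-50.0490398912024), np.float64(-48.41022426904133), np.float64(30.642724329246633))
t 28.40 pos [0.4735 0.1884 0.3102] yaw -19.48 q [  8.   15.9  73.    0.7  92.2 117.5] F [-2.9  4.3 -0.2] w 0.0512 tilt [-0.0207  0.0086]
move tx -8.07 ty -9.04 tz 11.21 turn 8.8
```

>>> apply_moves([
  {"tx":-2.7,"ty":-3,"tz":0,"turn":3,"jaw":0.2},
  {"tx":-5.4,"ty":-6,"tz":1,"turn":6,"jaw":0.2},
  {"tx":-8.1,"ty":-9,"tz":4,"turn":9,"jaw":0.2},
  {"tx":-8.1,"ty":-9,"tz":8,"turn":9,"jaw":0.2},
  {"tx":-8.1,"ty":-9,"tz":10.5,"turn":9,"jaw":0.2},
])

```text
time_s: 28.82
position: [0.4226, 0.3029, 0.2039]
tool_rot: [[0.88, -0.474, -0.023], [-0.474, -0.881, 0.008], [-0.024, 0.004, -1.0]]
ft_force: [-0.3, -0.2, -1.9]
grip_width: 0.0509
```

>>> apply_moves([
  {"tx":0,"ty":0,"tz":0,"turn":0,"jaw":0.2},
  {"tx":0,"ty":0,"tz":0,"turn":0,"jaw":0.2},
])

```text
time_s: 28.98
position: [0.4214, 0.3027, 0.2021]
tool_rot: [[0.88, -0.473, -0.028], [-0.473, -0.881, 0.006], [-0.028, 0.008, -1.0]]
ft_force: [0.4, 0.7, 1.1]
grip_width: 0.0512
```

Run:
```python
from h import *
im,d,P=snap('wrist'); caddies(im,P)
to(.4252,.3015,.1115,-28.4)
```

```text
red 590 fin 425.0 301.1 size 29.8x9.0 yaw -28.5 z 0.134 plate 864 (((384.66033935546875, 321.155517578125), (74.1897964477539, 5.123710632324219), 61.66893768310547), np.float64(-44.39562210473738), np.float64(-38.76927775506627), np.float64(35.419564704120354))
t 29.03 pos [0.4227 0.3027 0.2041] yaw -28.30 q [ 22.1  21.3  82.9   0.9  76.9 140.2] F [-0.7  0.2  1.4] w 0.0511 tilt [-0.024   0.0076]
move tx 0.51 ty -0.05 tz 9.25 turn 0.1
```

>>> apply_moves([
  {"tx":0.5,"ty":0,"tz":3,"turn":0,"jaw":0.2},
  {"tx":0.5,"ty":0,"tz":6,"turn":0,"jaw":0.2},
  {"tx":0.5,"ty":0,"tz":9.2,"turn":0,"jaw":0.2},
  {"tx":0.5,"ty":0,"tz":9.2,"turn":0,"jaw":0.2},
  {"tx":0.5,"ty":0,"tz":9.2,"turn":0,"jaw":0.2},
])

```text
time_s: 29.45
position: [0.4258, 0.3008, 0.1132]
tool_rot: [[0.88, -0.475, -0.024], [-0.475, -0.88, 0.008], [-0.025, 0.004, -1.0]]
ft_force: [-0.6, 0.4, 0.7]
grip_width: 0.0516
```

Run:
```python
from h import *
to(.4250,.3012,.111,-28.4)
```

```text
t 29.45 pos [0.4258 0.3008 0.1132] yaw -28.35 q [ 21.8  27.5  90.    1.   63.7 139.7] F [-0.6  0.4  0.7] w 0.0516 tilt [-0.0237  0.0078]
move tx -0.08 ty 0.01 tz 0.22 turn 0.1
```

>>> apply_moves([
  {"tx":-0.08,"ty":0,"tz":0.2,"turn":0,"jaw":0.2},
  {"tx":-0.08,"ty":0,"tz":0.2,"turn":0,"jaw":-1},
  {"tx":-0.08,"ty":0,"tz":0.2,"turn":0,"jaw":-1},
  {"tx":-0.08,"ty":0,"tz":0.2,"turn":0,"jaw":-1},
  {"tx":-0.08,"ty":0,"tz":0.2,"turn":0,"jaw":-1},
], squeeze=80)

```text
time_s: 29.87
position: [0.4254, 0.3013, 0.1124]
tool_rot: [[0.88, -0.475, -0.022], [-0.474, -0.88, 0.008], [-0.023, 0.003, -1.0]]
ft_force: [-0.6, -1.2, 3.7]
grip_width: 0.009
```

>>> apply_moves([
  {"tx":0,"ty":0,"tz":0,"turn":0,"jaw":-1},
  {"tx":0,"ty":0,"tz":0,"turn":0,"jaw":-1},
  {"tx":0,"ty":0,"tz":0,"turn":0,"jaw":-1},
])

```text
time_s: 30.12
position: [0.4254, 0.3013, 0.1124]
tool_rot: [[0.88, -0.474, -0.022], [-0.474, -0.88, 0.008], [-0.023, 0.003, -1.0]]
ft_force: [-0.6, -0.8, -0.9]
grip_width: 0.009
```

>>> apply_moves([
  {"tx":0,"ty":0,"tz":-3,"turn":0,"jaw":-1},
  {"tx":0,"ty":0,"tz":-6,"turn":0,"jaw":-1},
  {"tx":0,"ty":0,"tz":-9,"turn":0,"jaw":-1},
  {"tx":0,"ty":0,"tz":-12,"turn":0,"jaw":-1},
  {"tx":0,"ty":0,"tz":-16,"turn":0,"jaw":-1},
])

```text
time_s: 30.53
position: [0.428, 0.2996, 0.2721]
tool_rot: [[0.88, -0.474, -0.026], [-0.474, -0.88, 0.007], [-0.026, 0.007, -1.0]]
ft_force: [1.0, 0.5, -4.1]
grip_width: 0.0092
```

Run:
```python
from h import *
tos(105,240,270,-28);tos(90,105,270,-4.45)
```

```text
t 30.53 pos [0.428  0.2996 0.2721] yaw -28.33 q [ 21.6  18.5  75.4   0.9  87.3 139.9] F [ 1.   0.5 -4.1] w 0.0092 tilt [-0.026   0.0065]
move tx 20.25 ty -3.72 tz -0.34 turn -0.3
stn x -95.2 y 288.0 z 272.1
t 30.53 pos [0.428  0.2996 0.2721] yaw -28.33 q [ 21.6  18.5  75.4   0.9  87.3 139.9] F [ 1.   0.5 -4.1] w 0.0092 tilt [-0.026   0.0065]
move tx 24.34 ty 9.23 tz -0.36 turn -23.9
stn x -95.2 y 288.0 z 272.1
```

>>> apply_moves([
  {"tx":4,"ty":-0.7,"tz":0,"turn":0,"jaw":-1},
  {"tx":8,"ty":-1.4,"tz":0,"turn":0,"jaw":-1},
  {"tx":12,"ty":-2.1,"tz":0,"turn":0,"jaw":-1},
  {"tx":16,"ty":-2.8,"tz":0,"turn":0,"jaw":-1},
  {"tx":19.8,"ty":-3,"tz":0,"turn":0,"jaw":-1},
])

```text
time_s: 30.95
position: [0.6181, 0.2315, 0.2659]
tool_rot: [[0.88, -0.474, -0.027], [-0.474, -0.88, 0.007], [-0.027, 0.007, -1.0]]
ft_force: [0.9, 0.8, -2.0]
grip_width: 0.009
```

>>> apply_moves([
  {"tx":1.8,"ty":3,"tz":0,"turn":-5,"jaw":-1},
  {"tx":3.2,"ty":6.5,"tz":0,"turn":-11,"jaw":-1},
  {"tx":4.2,"ty":10,"tz":0,"turn":-17,"jaw":-1},
  {"tx":4.8,"ty":12.5,"tz":0,"turn":-23.9,"jaw":-1},
  {"tx":4.8,"ty":12.5,"tz":0,"turn":-23.9,"jaw":-1},
])

```text
time_s: 31.37
position: [0.6004, 0.0942, 0.2651]
tool_rot: [[0.997, -0.074, -0.029], [-0.074, -0.997, 0.005], [-0.029, -0.003, -1.0]]
ft_force: [0.5, 0.4, -3.1]
grip_width: 0.0092
```

Run:
```python
from h import *
tos(80,105,198,-4.45)
```

```text
t 31.37 pos [0.6004 0.0942 0.2651] yaw -4.26 q [-2.3 27.9 61.5  0.2 92.3 91.9] F [ 0.5  0.4 -3.1] w 0.0092 tilt [-0.0288  0.0052]
move tx -1.06 ty -0.82 tz 6.75 turn 0.2
stn x 92.6 y 96.6 z 265.1
```

>>> apply_moves([
  {"tx":-0.5,"ty":-0.8,"tz":0.5,"turn":0.2,"jaw":-1},
  {"tx":-1,"ty":-0.8,"tz":3,"turn":0.2,"jaw":-1},
  {"tx":-1,"ty":-0.8,"tz":5.5,"turn":0.2,"jaw":-1},
  {"tx":-1,"ty":-0.8,"tz":6.5,"turn":0.2,"jaw":-1},
  {"tx":-1,"ty":-0.8,"tz":6.5,"turn":0.2,"jaw":-1},
])

```text
time_s: 31.78
position: [0.5879, 0.1045, 0.1977]
tool_rot: [[0.996, -0.077, -0.035], [-0.077, -0.997, 0.005], [-0.035, -0.003, -0.999]]
ft_force: [0.6, 0.2, -2.2]
grip_width: 0.009
```

>>> apply_moves([
  {"tx":0,"ty":0,"tz":0,"turn":0,"jaw":-1},
  {"tx":0,"ty":0,"tz":0,"turn":0,"jaw":-1},
])

```text
time_s: 31.95
position: [0.5883, 0.1052, 0.1984]
tool_rot: [[0.996, -0.077, -0.034], [-0.077, -0.997, 0.006], [-0.034, -0.003, -0.999]]
ft_force: [0.3, -0.7, -3.8]
grip_width: 0.0091
```

Run:
```python
from h import *
im,d,P=snap('wrist'); held2(im,P,'red')
tos(80,105,197,-4.45)
```

```text
lip 970 in stn ((100.99880981445312, 106.53184509277344), (78.89140319824219, 20.76384735107422), 89.88697052001953) z [15.9 26.3 35.7]
fin 1757 in stn ((79.68075561523438, 106.24855041503906), (30.737699508666992, 10.205217361450195), 0.4580698311328888) z [128.8 131.9 132.9]
stn x 79.8 y 106.3 z 198.7
t 32.00 pos [0.5884 0.1049 0.1987] yaw -4.43 q [-1.3 29.5 69.9  0.3 82.5 93. ] F [ 0.5  0.3 -2.9] w 0.0092 tilt [-0.0329  0.0056]
move tx 0.03 ty 0.13 tz 0.17 turn 0.0
stn x 79.8 y 106.3 z 198.7
```

>>> apply_moves([
  {"tx":-0.3,"ty":0.13,"tz":0.15,"turn":0,"jaw":-1},
  {"tx":-0.7,"ty":0.13,"tz":0.15,"turn":0,"jaw":-1},
  {"tx":-1.1,"ty":0.13,"tz":0.15,"turn":0,"jaw":-1},
  {"tx":-1.3,"ty":0.13,"tz":0.15,"turn":0,"jaw":-1},
  {"tx":-1.3,"ty":0.13,"tz":0.15,"turn":0,"jaw":-1},
])

```text
time_s: 32.42
position: [0.5748, 0.1047, 0.198]
tool_rot: [[0.996, -0.077, -0.033], [-0.077, -0.997, 0.006], [-0.033, -0.003, -0.999]]
ft_force: [-0.0, 0.6, -3.7]
grip_width: 0.0088
```

Run:
```python
from h import *
tos(49.8,105.05,197,-4.45)
```

```text
t 32.42 pos [0.5748 0.1047 0.198 ] yaw -4.43 q [-1.4 28.2 72.3  0.3 81.4 93. ] F [-0.   0.6 -3.7] w 0.0088 tilt [-0.0327  0.0056]
move tx -1.64 ty 0.00 tz 0.15 turn 0.0
stn x 66.2 y 105.1 z 198.0
```

>>> apply_moves([
  {"tx":-0.5,"ty":0,"tz":0.13,"turn":0,"jaw":-1},
  {"tx":-1,"ty":0,"tz":0.14,"turn":0,"jaw":-1},
  {"tx":-1.4,"ty":0,"tz":0.15,"turn":0,"jaw":-1},
  {"tx":-1.6,"ty":0,"tz":0.15,"turn":0,"jaw":-1},
  {"tx":-1.6,"ty":0,"tz":0.15,"turn":0,"jaw":-1},
])

```text
time_s: 32.83
position: [0.5584, 0.106, 0.1972]
tool_rot: [[0.996, -0.077, -0.033], [-0.077, -0.997, 0.006], [-0.033, -0.003, -0.999]]
ft_force: [-0.2, 0.8, -2.0]
grip_width: 0.0092
```

Run:
```python
from h import *
tos(49.8,105.05,167.9,-4.45)
```

```text
t 32.83 pos [0.5584 0.106  0.1972] yaw -4.42 q [-1.3 26.7 75.1  0.3 80.1 93.1] F [-0.2  0.8 -2. ] w 0.0092 tilt [-0.0326  0.0056]
move tx 0.10 ty 0.02 tz 2.93 turn 0.0
stn x 49.8 y 105.1 z 197.2
```

>>> apply_moves([
  {"tx":0.02,"ty":0,"tz":0.5,"turn":0,"jaw":-1},
  {"tx":0.04,"ty":0,"tz":1,"turn":0,"jaw":-1},
  {"tx":0.06,"ty":0.02,"tz":1.5,"turn":0,"jaw":-1},
  {"tx":0.08,"ty":0.02,"tz":2,"turn":0,"jaw":-1},
  {"tx":0.08,"ty":0.02,"tz":2,"turn":0,"jaw":-1},
])

```text
time_s: 33.25
position: [0.5582, 0.1058, 0.1757]
tool_rot: [[0.996, -0.077, -0.035], [-0.077, -0.997, 0.006], [-0.035, -0.003, -0.999]]
ft_force: [0.3, -0.6, -3.6]
grip_width: 0.009
```

Run:
```python
from h import *
tos(49.8,105.05,167.9,-4.45)
```

```text
t 33.25 pos [0.5582 0.1058 0.1757] yaw -4.42 q [-1.3 27.9 76.9  0.3 77.3 93. ] F [ 0.3 -0.6 -3.6] w 0.0090 tilt [-0.0348  0.0056]
move tx 0.05 ty -0.01 tz 0.78 turn 0.0
stn x 49.6 y 104.9 z 175.7
```

>>> apply_moves([
  {"tx":0.04,"ty":0,"tz":0.3,"turn":0,"jaw":-1},
  {"tx":0.04,"ty":0,"tz":0.6,"turn":0,"jaw":-1},
  {"tx":0.04,"ty":0,"tz":0.8,"turn":0,"jaw":-1},
  {"tx":0.04,"ty":0,"tz":0.92,"turn":0,"jaw":-1},
  {"tx":0.04,"ty":0,"tz":0.92,"turn":0,"jaw":-1},
])

```text
time_s: 33.67
position: [0.5584, 0.1058, 0.1671]
tool_rot: [[0.996, -0.077, -0.034], [-0.077, -0.997, 0.006], [-0.034, -0.003, -0.999]]
ft_force: [-0.9, 0.6, 2.1]
grip_width: 0.009
```

Run:
```python
from h import *
tos(49.8,105.05,167.9,-4.45)
im,d,P=snap('wrist'); held2(im,P,'red')
```

```text
t 33.67 pos [0.5584 0.1058 0.1671] yaw -4.42 q [-1.3 28.3 77.6  0.3 76.  93. ] F [-0.9  0.6  2.1] w 0.0090 tilt [-0.0339  0.0055]
move tx -0.00 ty -0.01 tz -0.08 turn 0.0
stn x 49.8 y 104.9 z 167.1
lip 943 in stn ((71.04313659667969, 104.91648864746094), (20.621732711791992, 79.12812805175781), 0.16861121356487274) z [18.  26.5 36.7]
fin 1772 in stn ((49.77721405029297, 104.66796112060547), (30.96748161315918, 10.24782657623291), 0.5774123072624207) z [129.  132.1 133.1]
stn x 49.8 y 104.9 z 167.1
```

>>> apply_moves([
  {"tx":0,"ty":0,"tz":0,"turn":0,"jaw":0.2},
  {"tx":0,"ty":0,"tz":0,"turn":0,"jaw":0.2},
  {"tx":0,"ty":0,"tz":0,"turn":0,"jaw":0.2},
  {"tx":0,"ty":0,"tz":0,"turn":0,"jaw":0.2},
  {"tx":0,"ty":0,"tz":0,"turn":0,"jaw":0.2},
])

```text
time_s: 34.13
position: [0.5584, 0.1059, 0.1671]
tool_rot: [[0.996, -0.077, -0.034], [-0.077, -0.997, 0.006], [-0.034, -0.003, -0.999]]
ft_force: [0.0, 0.3, -0.1]
grip_width: 0.0513
```

>>> apply_moves([
  {"tx":0,"ty":0,"tz":-2,"turn":0,"jaw":0.2},
  {"tx":0,"ty":0,"tz":-5,"turn":0,"jaw":0.2},
  {"tx":0,"ty":0,"tz":-9,"turn":0,"jaw":0.2},
  {"tx":0,"ty":0,"tz":-13,"turn":0,"jaw":0.2},
  {"tx":0,"ty":0,"tz":-16,"turn":0,"jaw":0.2},
])

```text
time_s: 34.55
position: [0.5638, 0.105, 0.3305]
tool_rot: [[0.997, -0.077, -0.031], [-0.077, -0.997, 0.005], [-0.031, -0.003, -1.0]]
ft_force: [-0.0, 0.0, -0.1]
grip_width: 0.0511
```

>>> apply_moves([
  {"tx":-2,"ty":2,"tz":-1,"turn":0,"jaw":0.2},
  {"tx":-5,"ty":4,"tz":-1,"turn":0,"jaw":0.2},
  {"tx":-8,"ty":6,"tz":-1,"turn":0,"jaw":0.2},
  {"tx":-10,"ty":8,"tz":-1,"turn":0,"jaw":0.2},
  {"tx":-10,"ty":8,"tz":-1,"turn":0,"jaw":0.2},
])

```text
time_s: 34.97
position: [0.4554, 0.0313, 0.3443]
tool_rot: [[0.996, -0.079, -0.03], [-0.079, -0.997, 0.004], [-0.03, -0.002, -1.0]]
ft_force: [-0.8, 0.7, 0.3]
grip_width: 0.0513
```

Run:
```python
from h import *
where()
im,d,P=snap('wrist','w9.png')
for c,y in(('red',105),('yellow',0),('blue',-105)): hung(im,P,c,y)
im,d,P=snap('top','top9.png'); Z=P[...,2]
for c,y in(('red',105),('yellow',0),('blue',-105)): hung(im,P,c,y)
m=cmask(im,'wood')&(abs(Z-.14)<.01)&(P[...,0]<.6)&(P[...,1]<0)&(P[...,1]>-.5); print('brush',rect(P,m),Z[m].mean())
im,d,P=snap('side'); cv2.imwrite('pics/s9.png',cv2.resize(im[60:310,200:440,::-1],(576,600)))
```

```text
stn x -47.1 y 22.6 z 344.3
red lip 432 ((76.50637817382812, 101.48959350585938), (65.10149383544922, 58.65481948852539), 43.08665466308594) [73.7 83.8 94.9]
red fin 497 ((48.93070983886719, 104.45148468017578), (10.727048873901367, 28.956134796142578), 89.83859252929688) [182.8 189.4 190.8]
yellow lip 315 ((56.819053649902344, 0.5953254699707031), (48.00017166137695, 78.13996887207031), 0.0124465711414814) [71.9 83.4 85.5]
yellow fin 424 ((49.632843017578125, -0.0001773834228515625), (29.126806259155273, 9.711409568786621), 0.7087674140930176) [187.4 189.3 190.7]
blue lip 531 ((56.70586395263672, -103.93277740478516), (80.40251922607422, 47.746803283691406), 89.9522933959961) [71.3 83.8 96.4]
blue fin 552 ((48.986968994140625, -105.0867919921875), (29.794206619262695, 10.652153015136719), 0.13729172945022583) [181.6 189.1 190.7]
red lip 19 ((80.54444122314453, 106.75955200195312), (2.357118844985962, 65.46609497070312), 0.6163921356201172) [81.8 85.7 91.5]
yellow lip 20 ((80.7322769165039, 0.06615829467773438), (2.8481130599975586, 65.35955810546875), 1.1416144371032715) [79.7 85.1 89.4]
yellow fin 13 ((56.94513702392578, 0.3784029483795166), (16.794496536254883, 6.354699611663818), 5.312303066253662) [187.8 193.1 196.5]
blue lip 17 ((80.48771667480469, -104.7625732421875), (54.83589172363281, 2.611048460006714), 89.69510650634766) [81.  84.8 89.3]
blue fin 22 ((49.79813003540039, -103.3196792602539), (6.596324443817139, 26.638141632080078), 86.26350402832031) [184.2 190.2 195.3]
brush ((484.9561462402344, -398.68780517578125), (21.01436996459961, 33.00651550292969), 88.27293395996094) 0.14014753014639736
```

View pics/w9.png

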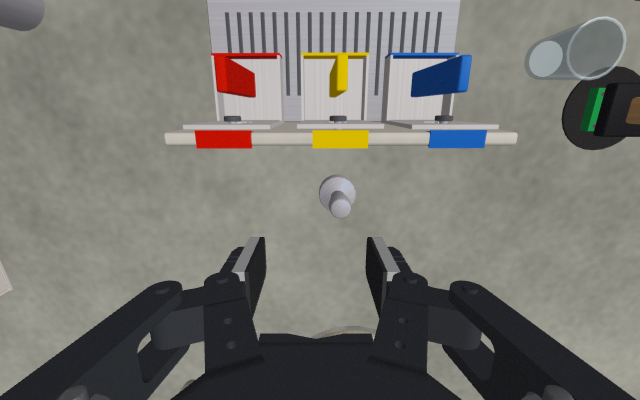

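View pics/s9.png

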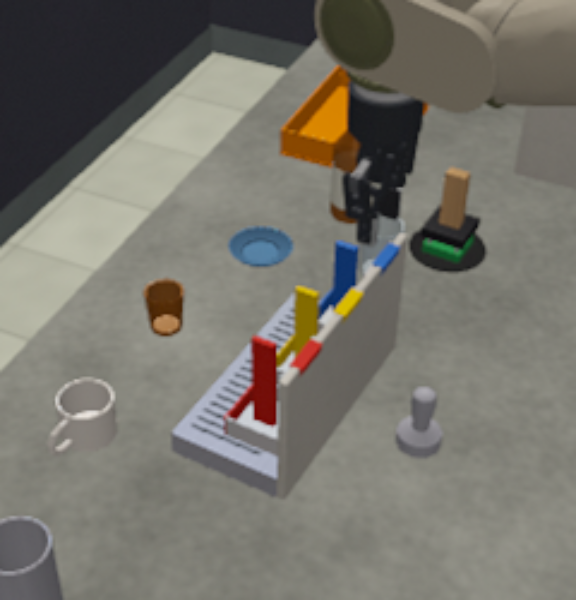

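All three caddies hang with their screw heads in front of the plates. The brush stands on the mat, and the robot is clear of everything.

```bash
python3 -c "
from h import *
print(close_job())"
```

```text
the job is handed in; nothing more can be done
None
```

The job is done and handed in at about 35 s of robot time.

- **Scrubbing:** I swept the block along the tray at station x of about 85 mm, from y ≈ +105 to −110 and back to +108. The sole force was about 7–8 N, which means it was pushed in roughly 6–7 mm. The height-based reading gave about 1 mm less than the force did.
- **Block on the mat:** it stands upright within about 2 mm of the mat's centre.
- **Caddies:** all three were present. Blue, then yellow, then red were put over their own screws from the tray's side and slid down until they rested on the shank.

In the last wrist picture each screw head is in front of its plate. The fins read within 1 mm of their screws in y, with their tops at 189–191 mm (191 expected at home).

In the last pictures the other things visible looked undisturbed, the gripper was clear of everything, and I noticed no knock to any of the things. Two small things disagreed. The tool drifted up to about 2° off vertical during the run, and I allowed for this in the placings. The final top-view fin readings were too sparse to be useful (none for red), so I relied on the wrist view.

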